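# Load the parts tray and slide it into its holder

### The arm

A 7-joint arm with a two-finger parallel gripper is mounted at the origin on a cart in front of the work surface, level with it; the furniture and walls round the work are solid. World frame = base frame: x ahead of the robot, y to its left, z up, the work surface at z = 0. Lengths are in mm, angles in rad, forces in N, time in s.
With the tool pointing down it reaches from about 425 to 800 mm from the base axis. Payload 8.3 kg.
Tool frame: the origin (TCP) lies on the centre line of the jaws, within the pads' length; the fingertips stand 17 mm ahead of it and the grasp point (between the pads) lies 2 mm behind it (arm.nose_length is the distance from the TCP to the fingertips, in mm); z points along the fingers, y is the direction in which the jaws open and shut (so a half turn about z gives the same grasp; the last joint's range is limited). The gripper opens to 85 mm and grips with 20 to 120 N. Pads are 22 mm wide; open, the fingers measure 114 mm over their backs; the gripper's body (76 mm by 85 mm) begins 54 mm behind the grasp point. The pads swing forward as they close: fully open they stand 13 mm farther back than shut.
Start: joints at [1.061, 0.383, 0.016, 1.37, -0.006, 1.388, -0.046], TCP at [270.084, -563.61, 217.179] pointing down, gripper open.
Joint ranges: [-2.95, 2.95], [-0.25, 2.06], [-1.52, 1.56], [0.18, 2.33], [-1.44, 4.58], [0.02, 2.06], [-3.01, 3.01]. Speed limits (rad/s): [2.39, 2.39, 3.01, 3.01, 3.14, 3.14, 3.14].

### API

Orientations are given as [roll, pitch, yaw] about the fixed x, y, z axes, in that order (R = Rz(yaw) Ry(pitch) Rx(roll)).
In Python, from station import monitor, camera, hand_in, arm gives the robot as it stands. The module is installed in compiled form; this text tells all that it offers.
- The arm moves only by the tool send_rows, never from a script. Its argument "increments" is a list of rows, each a list of 6 numbers: the shift along the world's x, y, z in m, then the turn, a rotation vector about the world's x, y, z in degrees. In form: [[x, y, z, rx, ry, rz], ...]. A call has exactly 8 rows; each row shifts and turns the pose as measured when the row begins; what a row does not reach is not made up. A row lasts 1/8 s, in which the tool goes at most 62.5 mm and 10.7 degrees, less where a joint would pass 70% of its speed; a pose out of reach is approached as far as the arm can. A call with a gripper value outside its range is refused whole. "gripper" is the opening in per cent of the stroke, from 0 (shut) to 100 (fully open), set as the call begins (left out, the last holds). The fingers move at their own pace and stop on an object; "force" is the grip in N (left out, the last holds). Time passes only in rows, so rows that do not move let the fingers close, or fill a call up. It gives the time, the measured TCP pose, the force and the opening at its end, in the units of the state.
- monitor.read_state(): the state, without advancing time (a new reading comes with each control period).
- camera(name): name is "scene" or "top" or "wrist"; returns a dict with "frame" (480x640x3 uint8, red, green, blue), "intrinsics" (3x3 intrinsics, pixels), "rvec" (rotation vector, rad) and "tvec" (3), from world to camera coordinates, as OpenCV has them. Camera axes: x right, y down, z forward; pixel columns grow to the right and rows downward; lengths in mm; the calibration is good to about 2 mm. A picture is of the moment at which its call begins. There is no depth.
- hand_in(): hands the job in, once; it reports no verdict.
The state is a dict: "time": time; "joint_pos": joint angles; "qd": joint speeds; "effort": joint torques, N m; "tcp_pos": TCP position; "tcp_rot": TCP orientation; "ft_force": force on the tool from outside, world axes, zero at the start; "ft_torque": the same for the moment, N m; "opening": opening from 0.0 (shut) to 1.0 (fully open).
Only numpy, scipy, OpenCV 4.12 (cv2) and the standard library are available. Lean on these libraries where they do the work, as an engineer would, in place of code of your own. Each camera call takes 0.05 s, during which the arm holds its last target.

### The job

Lay the ball bearing flat in the small aluminium parts tray beside the spark plug, then pick the loaded tray up by its upright black grip and slide it, pan first, into the slot of the tray holder until it is fully home against the back stop. Both parts must still be in the tray, and the tray must sit level on the holder's runners when you let go.

Things in the scene. Friction and masses are not known exactly. Their poses are not given: they have to be found in the camera images.
- tray: Shallow open aluminium tray, loose, 0.18 kg, flat on the counter. Origin: centre of the pan's underside, z up. Pan 120 mm along its x, 110 mm along its y, 22 mm high; floor and walls 3 mm thick (inside 114 x 104 mm). The -x side carries the grip; the +x side is the end that enters the holder first.
- tray_grip (a point): Grip point, 110 mm from the pan's centre toward the tray's -x, 38 mm above its underside, inside an upright black plate 10 mm thick along the tray's x, 64 mm wide along its y, 50 mm high, on a tongue 56 mm wide and up to 10 mm high. 45 mm free between plate and pan. Pinch it from above across the 10 mm (fingers closing along the tray's x).
- spark_plug: Spark plug lying in the tray, 80 x 24 x 21 mm, loose; origin on its underside near mid-length, its x along its length. It starts in the leading (+x) half of the pan, lying across the pan, its middle 32 to 38 mm from the pan's centre; the half nearer the grip is empty.
- bearing: Plain sealed ball bearing, grey steel ring 42 mm outside diameter, 11 mm thick, lying flat on the counter, loose, 0.06 kg. Origin: centre of its underside, z up.
- holder: Dark steel one-bay tray holder, fixed. Origin: centre of its underside on the counter. The tray goes in along its +x through the mouth on its -x side. Cheeks 116 mm apart; black runners under the pan's edges, top at 30 mm; keeper lips at 58 mm reach 10 mm in from each cheek (slot 28 mm high, open above between them); back stop 60 mm past the centre. 62 mm high.
- slot_mouth (a point): Front end of the slot proper: 60 mm from the holder's centre toward its -x, on the centre line, at runner height (30 mm). Axes as the holder. Before it the mouth flares to 135 mm wide, 88 mm from the holder's centre, and short ramps lead up to the runners.
- slot_home (a point): Where the tray's origin is when the tray is fully home: on the holder's centre line, at runner height (30 mm). Axes as the holder; the tray's x then points along the holder's x.

How it is judged:
By the outcome, as a careful person would: the job done as asked, in the order asked, and still so for the second after the job is handed in, with the robot touching nothing.
It also fails if it takes over 59 s, if anything falls off the work surface, if the arm or the gripper's body presses on something with over 40 N, if the wrist force passes 120 N, or if a joint passes its speed limit or range.

## Working session

There is one attempt and no reset: what is moved stays moved. The work goes in short steps, Python scripts to look and compute and a tool call to move; the robot and the scene stay as the last step left them, time stands still between calls to the robot, and variables do not carry over. Pictures are saved under pics/ and viewed, and the job is handed in when it is done.

Besides the shell and the picture viewer there is one more tool, called after "Emit:" by a JSON object that holds its "method" and its "body". send_rows: Moves the arm, as the interface text tells. Its arguments: {"type":"object","properties":{"increments":{"type":"array","items":{"type":"array","items":{"type":"number"}}},"gripper":{"type":"number"},"force":{"type":"number"}},"required":["increments"]}

```bash
mkdir -p pics; ls; python3 - <<'E'
from station import monitor, camera, arm
import cv2
s=monitor.read_state(); print(s)
for n in ("scene","top","wrist"):
    c=camera(n); cv2.imwrite(f"pics/{n}0.png",c["frame"][:,:,::-1]); print(n,c["intrinsics"].tolist(),c["rvec"],c["tvec"])
print(arm.nose_length)
E
```

```text
pics
{'time': 0.0, 'joint_pos': array([ 1.06107322,  0.38426208,  0.01637424,  1.37116397, -0.00629846,
        1.38823057, -0.04652174]), 'qd': array([-0.00010166, -0.00068552,  0.0011458 ,  0.00018132, -0.0011738 ,
       -0.00063367,  0.00032211]), 'effort': array([ 6.22364059e-04, -6.27592778e+01,  8.43502432e-01, -3.71818507e+01,
        1.61109521e-02,  1.43542510e-02,  2.66594776e-05]), 'tcp_pos': array([ 269.85833162, -563.13253917,  216.15957003]), 'tcp_rot': array([-3.13957849e+00,  4.02995935e-05,  4.46865131e-01]), 'ft_force': array([ 0.64466833,  0.26856002, -0.9003549 ]), 'ft_torque': array([ 0.02608609,  0.00418623, -0.01785283]), 'opening': 0.9985137212743018}
scene [[580.0876593561719, 0.0, 313.67090409905506], [0.0, 580.0876593561719, 238.41824051885703], [0.0, 0.0, 1.0]] [ 0.79829743 -2.33920275  1.3915827 ] [354.62969361 218.14926884 850.91376238]
top [[578.4486333363292, 0.0, 321.51465464200237], [0.0, 578.4486333363292, 247.2872667388861], [0.0, 0.0, 1.0]] [ 2.2102493  -2.17335472  0.08121556] [ -68.11898581  475.69376186 1168.30834106]
wrist [[376.9137977445452, 0.0, 321.1172940276439], [0.0, 376.9137977445452, 244.23508603325993], [0.0, 0.0, 1.0]] [-2.44321121  1.53674681  0.22671176] [-625.69696986  -37.64606334  378.19554153]
17.0
```

View pics/top0.png

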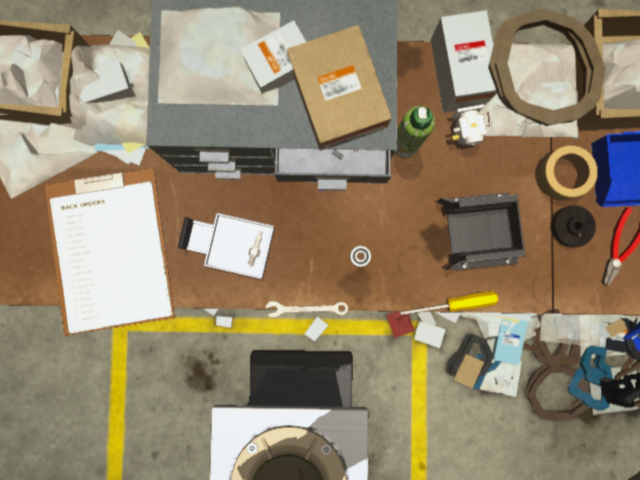

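View pics/scene0.png

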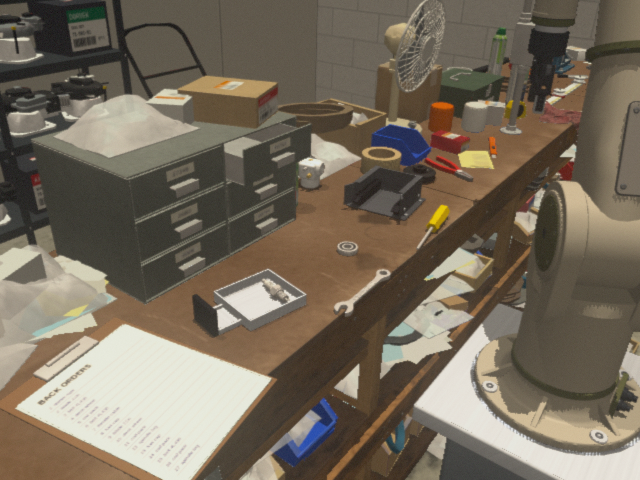

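View pics/wrist0.png

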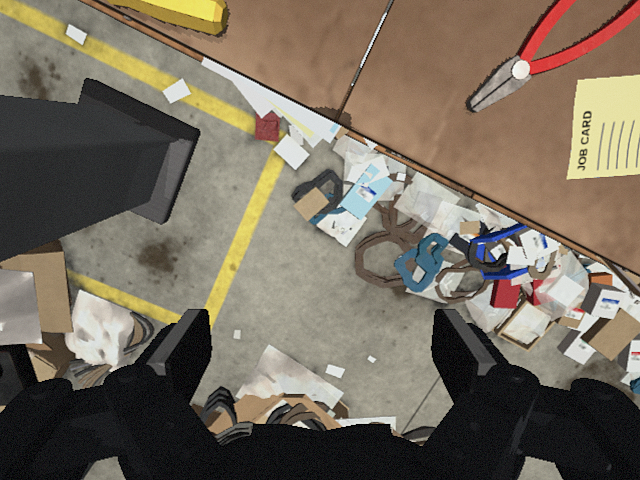

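The top view shows the tray (pan around (240,246), grip (187,233)), the bearing at (361,256) and the holder around (485,232) with its mouth on the left. The scene view agrees. I'll enlarge these.

```bash
cat > h.py <<'E'
import cv2, numpy as np
from station import monitor, camera
def save(img,name): cv2.imwrite(f"pics/{name}.png",img[:,:,::-1])
def crop(fr,x0,y0,w,h,s,name): save(cv2.resize(fr[y0:y0+h,x0:x0+w],None,fx=s,fy=s,interpolation=cv2.INTER_CUBIC),name)
def ray(c,px,z):
    R,_=cv2.Rodrigues(np.array(c["rvec"],float)); t=np.array(c["tvec"],float).ravel()
    C=-R.T@t
    d=R.T@np.linalg.inv(np.array(c["intrinsics"]))@np.array([px[0],px[1],1.0])
    return C+d*(z-C[2])/d[2]
def proj(c,p):
    return cv2.projectPoints(np.array(p,float).reshape(-1,1,3),np.array(c["rvec"],float),np.array(c["tvec"],float),np.array(c["intrinsics"]),None)[0].reshape(-1,2)
E
python3 - <<'E'
from h import *
import pickle
d={n:camera(n) for n in("top","scene")}
pickle.dump(d,open("c0.pkl","wb"))
t=d["top"]["frame"]; s=d["scene"]["frame"]
crop(t,170,200,110,90,7,"t_tray"); crop(t,430,180,110,100,6,"t_hold"); crop(t,340,236,40,40,10,"t_bear")
crop(s,330,155,110,90,7,"s_hold"); crop(s,185,230,190,110,4,"s_tray")
E
```

```text
(no output)
```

View pics/t_tray.png

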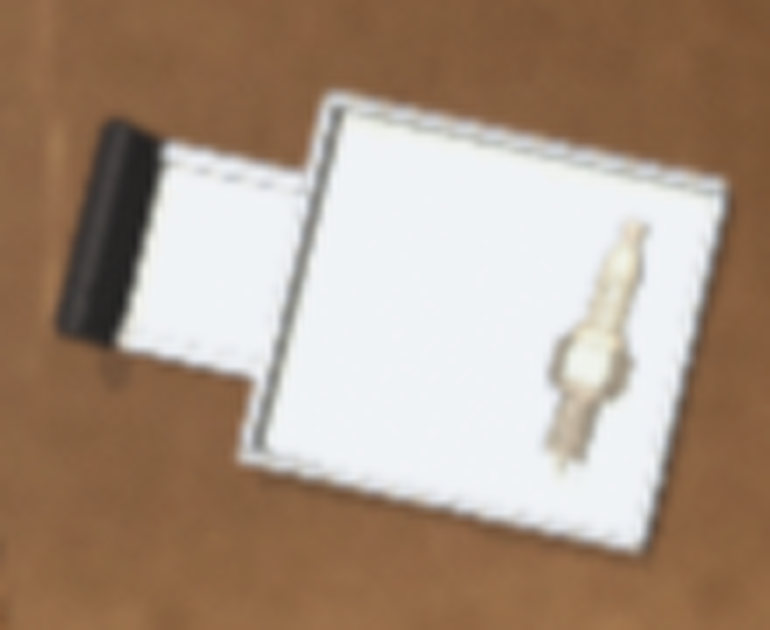

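View pics/t_hold.png

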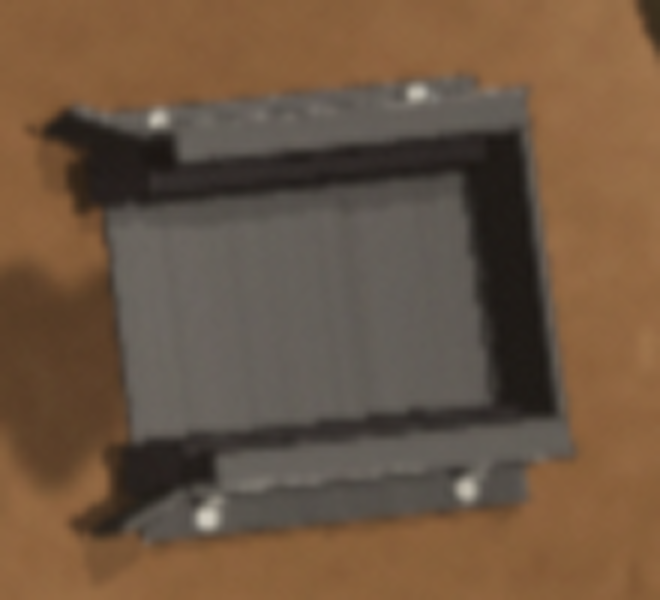

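View pics/t_bear.png

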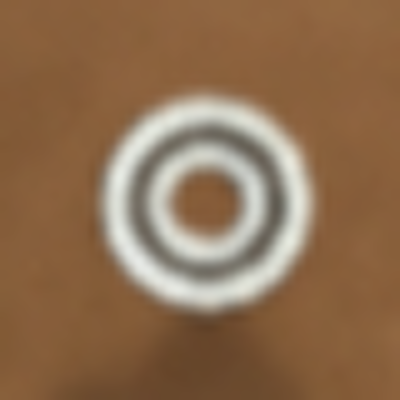

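View pics/s_hold.png

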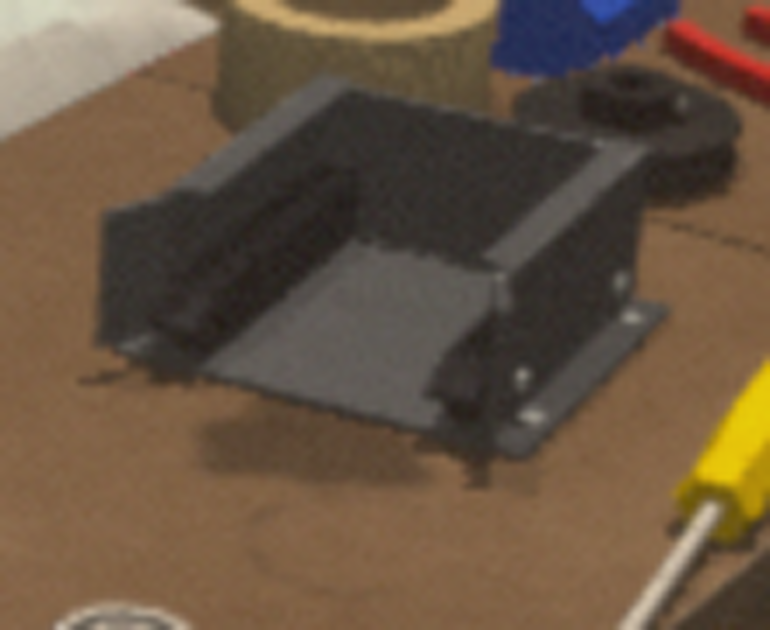

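View pics/s_tray.png

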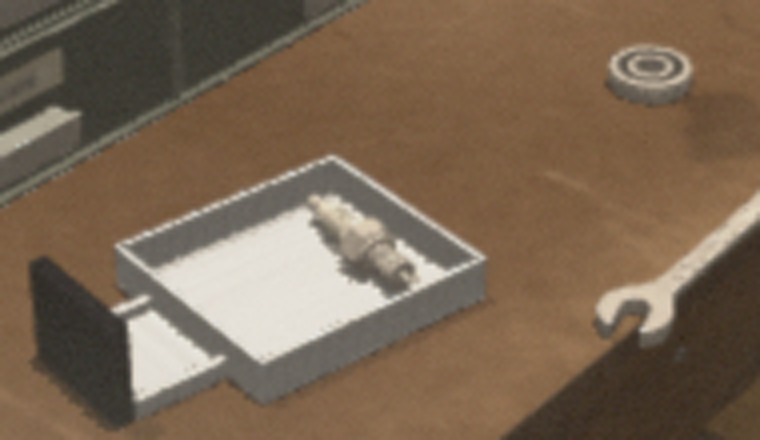

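```bash
python3 - <<'E'
from h import *
import pickle
d=pickle.load(open("c0.pkl","rb")); c=d["top"]
def P(u,v,s,x0,y0,z): return ray(c,((u+.5)/s-.5+x0,(v+.5)/s-.5+y0),z)
np.set_printoptions(precision=1,suppress=True)
r=[P(u,v,7,170,200,22) for u,v in((330,93),(728,182),(645,553),(240,462))]
print(np.array(r)); 
for i in range(4): print(np.linalg.norm(r[i]-r[(i+1)%4])[None])
ctr=sum(r)/4; ax=(r[1]+r[2]-r[0]-r[3]); print("tray",ctr,np.arctan2(ax[1],ax[0]))
g=[P(u,v,7,170,200,50) for u,v in((105,118),(160,140),(112,347),(60,330))]; gc=sum(g)/4; print("grip top",gc,np.array(g), "dist",np.linalg.norm(gc[:2]-ctr[:2]))
b=P(206,202,10,340,236,11);print("bear",b, np.hypot(*b[:2]))
for nm,u,v,z in (("lipU front",178,163,62),("lipU back",520,130,62),("lipL front",215,450,62),("lipL back",555,415,62),("outbackU",525,88,62),("outbackL",575,455,62),("sideLfront",215,495,62),("plug tip",638,222,34),("plug end",562,462,14)):
    if "plug" in nm: p=P(u,v,7,170,200,z-3)
    else: p=P(u,v,6,430,180,z)
    print(nm,p)
E
```

```text
[[543.1 155.   22. ]
 [519.1  38.5  22. ]
 [410.7  60.1  22. ]
 [435.1 178.   22. ]]
[119.]
[110.5]
[120.4]
[110.4]
tray [477.  107.9  22. ] -1.7745009660682531
grip top [498.5 211.6  50. ] [[531.4 213.8  50. ]
 [525.4 198.   50. ]
 [466.2 209.8  50. ]
 [470.8 224.6  50. ]] dist 105.82112745332105
bear [ 461.  -139.8   11. ] 481.7678358245012
lipU front [ 558.9 -331.2   62. ]
lipU back [ 571.9 -444.5   62. ]
lipL front [ 464.2 -343.5   62. ]
lipL back [ 477.6 -455.5   62. ]
outbackU [ 585.9 -446.2   62. ]
outbackL [ 464.6 -462.    62. ]
sideLfront [ 449.4 -343.5   62. ]
plug tip [506.1  63.5  31. ]
plug end [437.   86.1  11. ]
```

```bash
cat >> h.py <<'E'
from scipy.spatial.transform import Rotation as Ro
np.set_printoptions(precision=3,suppress=True)
def go(x,y,z,yaw,n=8):
    s=monitor.read_state(); p=s["tcp_pos"]; 
    R=Ro.from_euler("xyz",s["tcp_rot"]); T=Ro.from_euler("xyz",[np.pi,0,yaw])
    rv=(T*R.inv()).as_rotvec(degrees=True); dp=(np.array([x,y,z])-p)/1000
    print("total",dp,rv,"per row /%d"%n,dp/n,rv/n)
def st():
    s=monitor.read_state(); print(s["time"],s["tcp_pos"],s["tcp_rot"],s["ft_force"],s["opening"])
E
python3 - <<'E'
from h import *
s=monitor.read_state(); c=camera("wrist")
R=cv2.Rodrigues(c["rvec"])[0]; C=-R.T@c["tvec"].ravel()
T=Ro.from_euler("xyz",s["tcp_rot"]).as_matrix()
print("cam in tool",T.T@(C-s["tcp_pos"]), "cam axes in tool\n",T.T@R.T)
go(470,-300,330,1.0)
E
```

```text
cam in tool [  73.334    1.102 -156.334] cam axes in tool
 [[ 0.001 -0.958 -0.288]
 [ 1.     0.001  0.001]
 [-0.001 -0.288  0.958]]
total [0.2   0.263 0.113] [-0.035 -0.027 31.693] per row /8 [0.025 0.033 0.014] [-0.004 -0.003  3.962]
```

Emit:
{"method": "send_rows", "body": {"increments": [[0.029,0.017,0,0,0,6.6],[0.029,0.017,0,0,0,6.6],[0.029,0.017,0,0,0,6.6],[0.029,0.017,0,0,0,6.6],[0.029,0.017,0,0,0,6.6],[0.029,0.017,0,0,0,6.6],[0.029,0.017,0,0,0,6.6],[0.029,0.017,0,0,0,6.6]], "gripper": 75}}

```text
time: 1.3
tcp_pos: [503.9, -425.5, 216.3]
tcp_rot: [-3.14, 0.002, 1.389]
ft_force: [1.0, -0.0, 0.4]
opening: 0.751
```

```bash
python3 - <<'E'
from h import *
import pickle
st(); c=camera("wrist"); save(c["frame"],"w1"); pickle.dump(c,open("w1.pkl","wb")); st()
E
```

```text
1.3 [ 503.916 -425.524  216.287] [-3.14   0.002  1.389] [ 0.97  -0.034  0.413] 0.7513820119348691
1.35 [ 508.707 -420.649  215.91 ] [ 3.141 -0.001  1.401] [ 1.017  4.547 -0.494] 0.7492764466956849
```

View pics/w1.png

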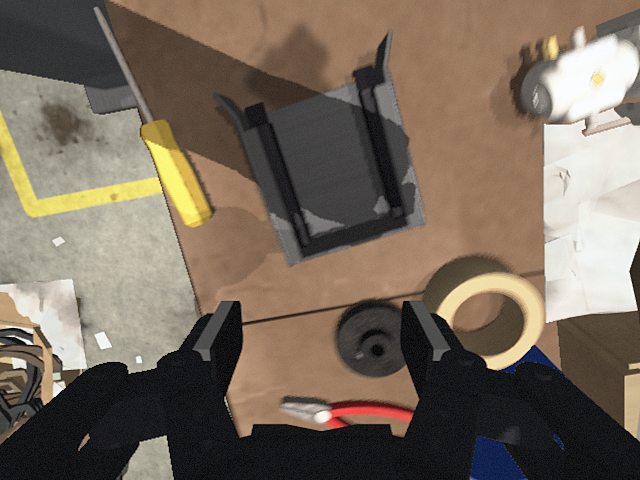

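The wrist view shows the holder from above: mouth at the top, back stop near (355,240). The arm was still settling, so I'll retake and enlarge.

```bash
python3 - <<'E'
from h import *
import pickle
c=camera("wrist"); st(); c=camera("wrist"); st(); save(c["frame"],"w2"); pickle.dump(c,open("w2.pkl","wb"))
f=cv2.convertScaleAbs(c["frame"],alpha=2.2,beta=10)
crop(f,205,20,240,260,3,"w2c"[:3])
E
mv pics/w2c.png pics/w2c.png 2>/dev/null; ls pics
```

```text
1.4 [ 507.257 -421.642  215.878] [-3.141 -0.001  1.395] [-0.333  1.259  0.519] 0.748629371796716
1.45 [ 505.115 -423.815  215.914] [-3.14   0.001  1.39 ] [-1.05  -0.841  0.448] 0.7483404194377389
s_hold.png
s_tray.png
scene0.png
t_bear.png
t_hold.png
t_tray.png
top0.png
w1.png
w2.png
w2c.png
wrist0.png
```

View pics/w2c.png

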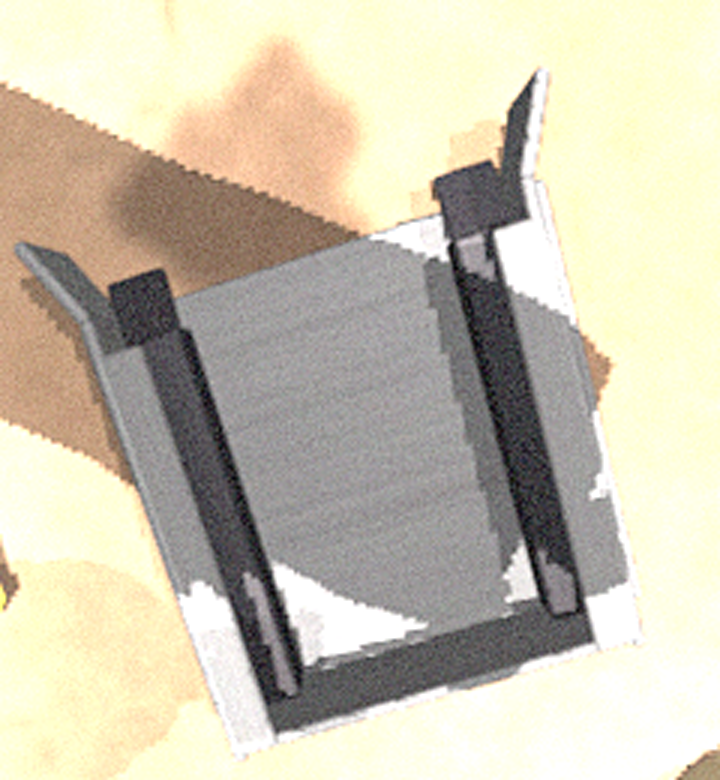

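```bash
python3 - <<'E'
from h import *
import pickle
c=pickle.load(open("w2.pkl","rb"))
def P(u,v,z): return ray(c,((u+.5)/3-.5+205,(v+.5)/3-.5+20),z)
Lf,Lb,Rf,Rb=[P(u,v,62) for u,v in((148,346),(270,738),(492,232),(597,650))]
for p in(Lf,Lb,Rf,Rb):print(p)
print(np.linalg.norm(Lf-Rf),np.linalg.norm(Lb-Rb),np.linalg.norm(Lf-Lb),np.linalg.norm(Rf-Rb))
a=Lb-Lf;b=Rb-Rf; print(np.arctan2(a[1],a[0]),np.arctan2(b[1],b[0]))
th=(np.arctan2(a[1],a[0])+np.arctan2(b[1],b[0]))/2
u=np.array([np.cos(th),np.sin(th)]); n=np.array([-u[1],u[0]])
m=(Lf+Rf+Lb+Rb)[:2]/4; print("mid",m,th,"perp",((Lf+Lb)/2)[:2]@n-m@n,((Rf+Rb)/2)[:2]@n-m@n)
# outer edges of cheeks
print("front outerL",P(108,350,62),"outer back L",P(240,755,62),"R back",P(638,640,62), "flare tips",P(18,243,62),P(545,70,62))
print("runner tips front L",P(140,275,25),P(465,165,25))
E
```

```text
[ 467.96  -344.414   62.   ]
[ 478.355 -457.696   62.   ]
[ 561.11  -332.343   62.   ]
[ 575.209 -447.789   62.   ]
93.92847808609515 97.36003269756166 113.75833541800007 116.30414128843496
-1.4792943127444729 -1.4492665444683894
mid [ 520.658 -395.561] -1.4642804286064313 perp -47.816005261403404 47.81600526140352
front outerL [ 457.345 -343.569   62.   ] outer back L [ 468.68  -461.356   62.   ] R back [ 587.01  -446.882   62.   ] flare tips [ 440.769 -313.797   62.   ] [ 579.157 -297.571   62.   ]
runner tips front L [ 463.854 -323.995   25.   ] [ 560.89  -311.325   25.   ]
```

Emit:
{"method": "send_rows", "body": {"increments": [[-0.007,0.036,-0.006,0,0,0],[-0.007,0.036,-0.008,0,0,0],[-0.007,0.036,-0.01,0,0,0],[-0.007,0.036,-0.011,0,0,0],[-0.007,0.036,-0.011,0,0,-0.5],[-0.007,0.036,-0.011,0,0,-0.5],[-0.006,0.02,-0.006,0,0,-0.5],[0,0,0,0,0,0]]}}

```text
time: 2.45
tcp_pos: [447.6, -190.9, 151.0]
tcp_rot: [-3.14, 0.007, 1.338]
ft_force: [-0.2, -0.5, -1.1]
opening: 0.749
```

```bash
python3 - <<'E'
from h import *
import pickle
st(); c=camera("wrist"); save(c["frame"],"w3"); pickle.dump(c,open("w3.pkl","wb"))
E
```

```text
2.45 [ 447.611 -190.913  151.035] [-3.14   0.007  1.338] [-0.173 -0.521 -1.101] 0.7488338158413136
```

View pics/w3.png

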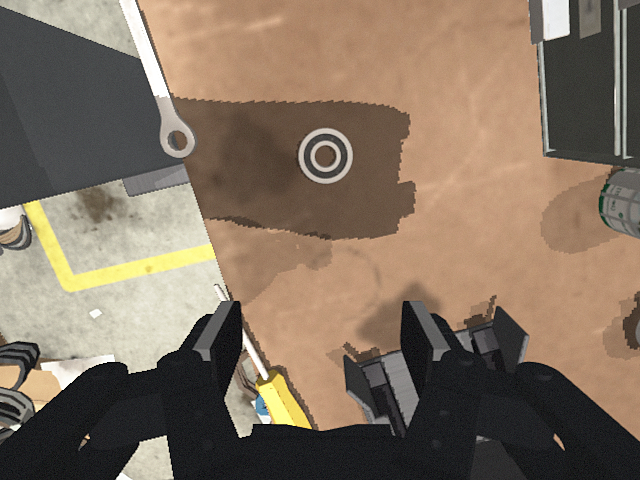

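The bearing is at about (325.5,155.5) px. The fingertip edges are at about (242,302) and (400,302).

```bash
python3 - <<'E'
from h import *
import pickle
c=pickle.load(open("w3.pkl","rb"))
b=ray(c,(325.5,155.5),11); print("bearing",b, "diam", np.linalg.norm(ray(c,(299,156),11)-ray(c,(352.5,156),11)))
R=cv2.Rodrigues(c["rvec"])[0]
A=np.array([[.001,-.958,-.288],[1,.001,.001],[-.001,-.288,.958]]); C=np.array([73.3,1.1,-156.3])
for px in((242,302),(400,302),(212,302),(428,302)):
    d=A@np.linalg.inv(c["intrinsics"])@np.array([*px,1])
    t=(11-C[0])/d[0]; print("x=11 plane",C+d*t)
go(*b[:2],60,1.367)
E
```

```text
bearing [ 463.894 -140.051   11.   ] diam 40.985312794989824
x=11 plane [ 11.    -28.795 -25.397]
x=11 plane [ 11.     31.266 -25.331]
x=11 plane [ 11.    -40.186 -25.41 ]
x=11 plane [ 11.     41.922 -25.319]
total [ 0.016  0.052 -0.091] [ 0.406 -0.157  1.74 ] per row /8 [ 0.002  0.007 -0.011] [ 0.051 -0.02   0.217]
```

```bash
python3 - <<'E'
from h import *
import pickle
c=pickle.load(open("w3.pkl","rb"))
f=cv2.convertScaleAbs(c["frame"],alpha=2.5,beta=20)
crop(f,90,280,460,200,1.7,"w3f")
crop(f,140,285,130,120,6,"w3g")
E
```

```text
(no output)
```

View pics/w3g.png

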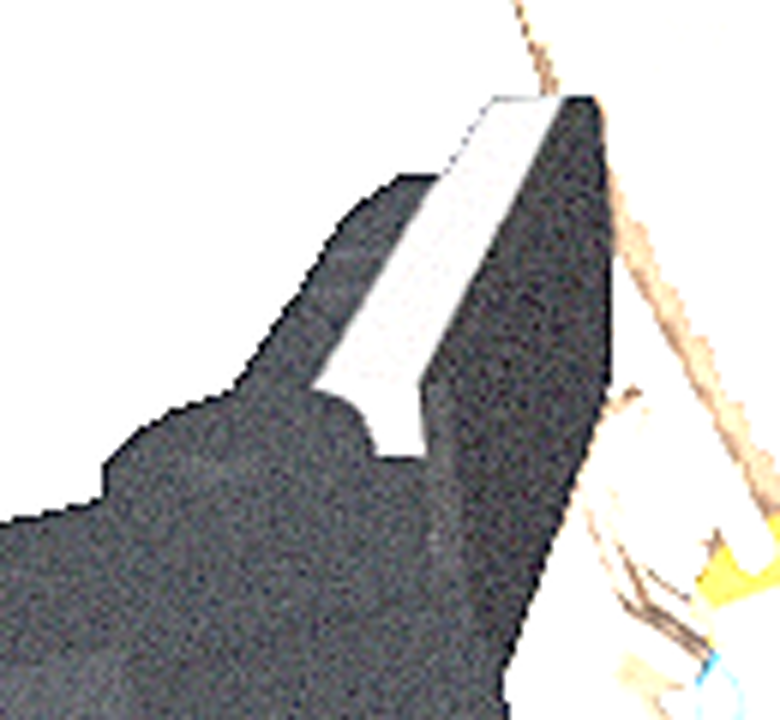

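```bash
python3 - <<'E'
from h import *
import pickle
st(); c=camera("scene"); save(c["frame"],"s3"); pickle.dump(c,open("s3.pkl","wb")); s=monitor.read_state()
p=proj(c,[s["tcp_pos"]])[0]; print(p)
f=cv2.convertScaleAbs(c["frame"],alpha=1.8,beta=20); x,y=int(p[0])-65,int(p[1])-75
print(x,y); crop(f,x,y,130,130,6,"s3c")
E
```

```text
2.5 [ 447.92  -192.07   151.325] [-3.14   0.008  1.337] [-0.417 -1.015  0.129] 0.7519066666271068
[372.172 175.655]
307 100
```

View pics/s3c.png

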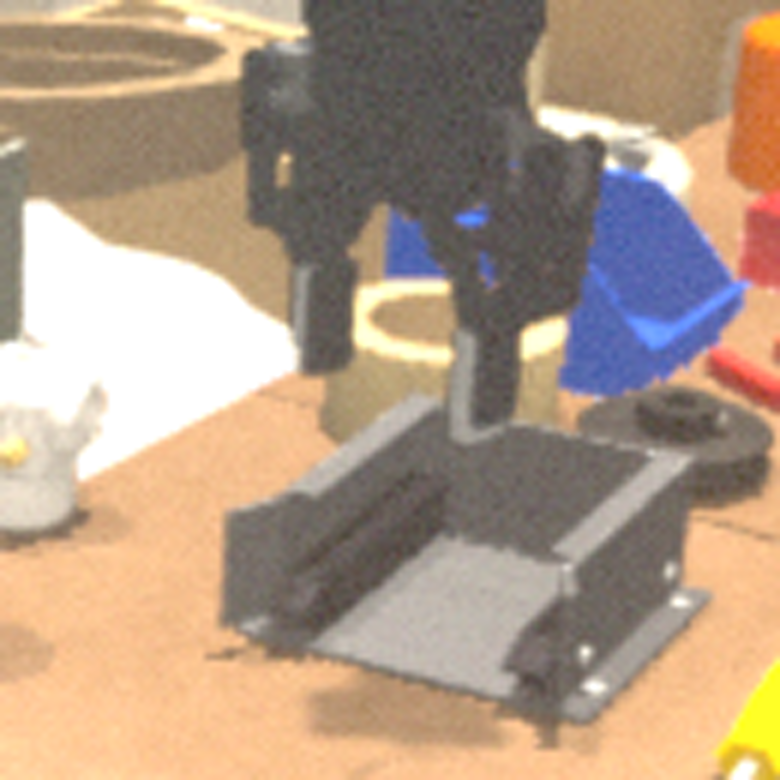

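View pics/s3.png

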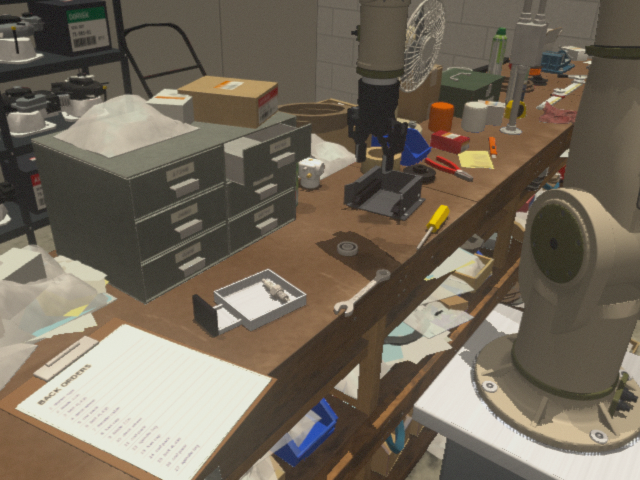

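```bash
python3 - <<'E'
from h import *
import pickle
c=pickle.load(open("s3.pkl","rb")); w=pickle.load(open("w3.pkl","rb"))
T=Ro.from_euler("xyz",[-3.14,.008,1.337]).as_matrix(); p0=np.array([447.9,-192,151.3])
for h in(-30,-20,-10,0,10):
    q=[p0+T@np.array([x,y,h]) for y in(-32,32) for x in(-11,11)]
    pw=[np.array([447.6,-190.9,151])+T@np.array([11,y,h]) for y in(-32,32)]
    print(h,"scene crop",((proj(c,q)-[307,100])*6).round().tolist(),"wrist",proj(w,pw).round(1).tolist())
E
```

```text
-30 scene crop [[492.0, 392.0], [443.0, 408.0], [352.0, 334.0], [304.0, 349.0]] wrist [[232.0, 305.0], [405.8, 305.2]]
-20 scene crop [[489.0, 421.0], [441.0, 437.0], [351.0, 362.0], [303.0, 377.0]] wrist [[237.7, 293.7], [400.3, 293.9]]
-10 scene crop [[487.0, 450.0], [439.0, 466.0], [349.0, 390.0], [301.0, 406.0]] wrist [[242.7, 283.9], [395.5, 284.0]]
0 scene crop [[485.0, 478.0], [437.0, 495.0], [347.0, 418.0], [300.0, 434.0]] wrist [[247.2, 275.1], [391.2, 275.3]]
10 scene crop [[482.0, 506.0], [435.0, 523.0], [345.0, 446.0], [298.0, 461.0]] wrist [[251.2, 267.3], [387.4, 267.5]]
```

Emit:
{"method": "send_rows", "body": {"increments": [[0.003,0.009,-0.017,0,0,0.3],[0.003,0.009,-0.019,0,0,0.3],[0.003,0.009,-0.019,0,0,0.3],[0.003,0.009,-0.019,0,0,0.3],[0.002,0.009,-0.017,0,0,0.3],[0.002,0.007,-0.014,0,0,0.2],[0,0,-0.006,0,0,0],[0,0,0,0,0,0]], "gripper": 62, "force": 40}}

```text
time: 3.55
tcp_pos: [464.8, -142.9, 31.6]
tcp_rot: [-3.139, 0.006, 1.358]
ft_force: [-0.3, 0.1, 0.3]
opening: 0.621
```

```bash
python3 - <<'E'
from h import *
import pickle
st(); c=camera("wrist"); save(c["frame"],"w4"); pickle.dump(c,open("w4.pkl","wb"))
c=camera("scene"); st(); f=cv2.convertScaleAbs(c["frame"],alpha=1.8,beta=20); crop(f,290,160,130,110,6,"s4c")
E
```

```text
3.55 [ 464.836 -142.938   31.583] [-3.139  0.006  1.358] [-0.294  0.069  0.331] 0.6205137437145648
3.65 [ 465.335 -143.094   32.34 ] [-3.141  0.007  1.358] [0.375 0.247 0.431] 0.6177408044807802
```

View pics/w4.png

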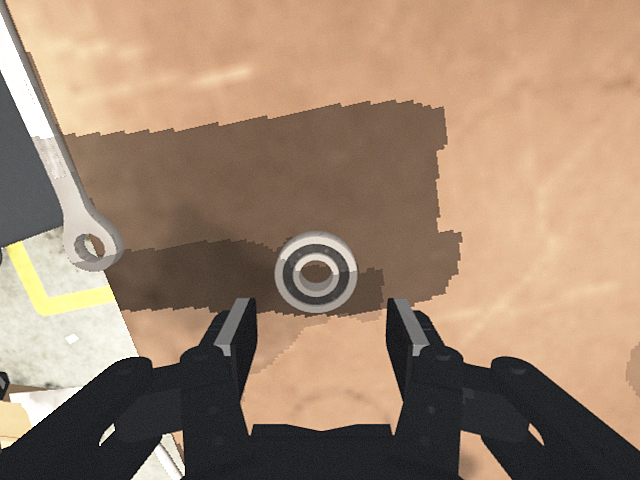

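View pics/s4c.png

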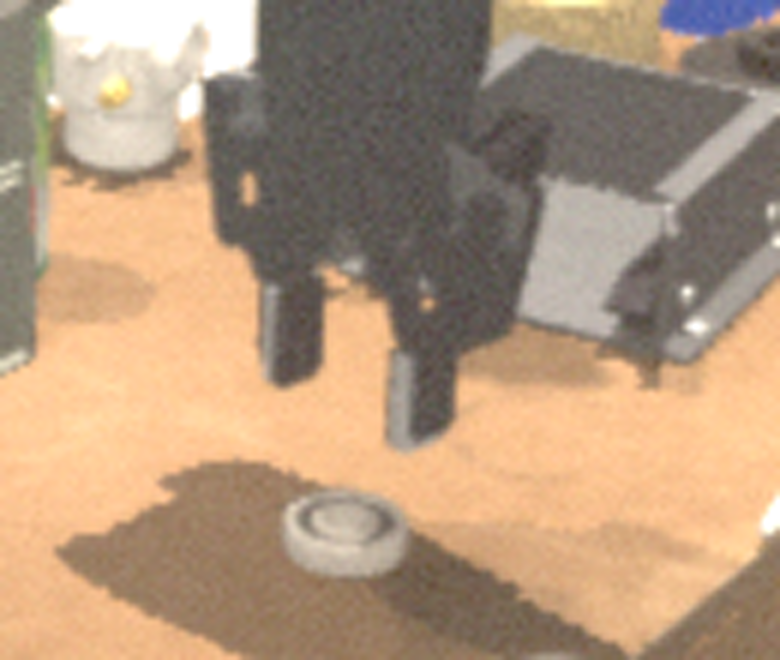

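```bash
python3 - <<'E'
from h import *
import pickle
c=pickle.load(open("w4.pkl","rb"))
b=ray(c,(316,271.5),11); print("bearing",b, "diam",np.linalg.norm(ray(c,(275,272),11)-ray(c,(357,272),11)))
T=Ro.from_euler("xyz",[-3.139,.006,1.358]).as_matrix(); p0=np.array([464.8,-142.9,31.6])
print("bearing in tool",T.T@(b-p0))
for h in(-30,-25,-20,-15,-10,0):
    print(h,proj(c,[p0+T@np.array([x,y,h]) for y in (-26.3,26.3) for x in(8,11)]).round(1).tolist())
C=-cv2.Rodrigues(c["rvec"])[0].T@c["tvec"].ravel(); print(T.T@(C-p0))
E
```

```text
bearing [ 464.131 -137.913   11.   ] diam 41.10778940257813
bearing in tool [ 4.857 -1.654 20.576]
-30 [[247.9, 312.5], [247.4, 305.2], [389.9, 312.5], [390.4, 305.1]]
-25 [[250.3, 306.5], [249.8, 299.3], [387.6, 306.5], [388.0, 299.3]]
-20 [[252.5, 300.8], [252.1, 293.9], [385.5, 300.8], [385.8, 293.9]]
-15 [[254.6, 295.5], [254.3, 288.7], [383.4, 295.5], [383.8, 288.7]]
-10 [[256.6, 290.5], [256.3, 283.9], [381.5, 290.5], [381.9, 283.9]]
0 [[260.2, 281.4], [259.9, 275.2], [378.1, 281.4], [378.4, 275.2]]
[  72.568    0.529 -156.275]
```

Emit:
{"method": "send_rows", "body": {"increments": [[-0.001,0.004,-0.006,0,0,0],[0,0.001,-0.007,0,0,0],[0,0,-0.007,0,0,0],[0,0,-0.006,0,0,0],[0,0,-0.003,0,0,0],[0,0,0,0,0,0],[0,0,0,0,0,0],[0,0,0,0,0,0]]}}

```text
time: 4.65
tcp_pos: [465.1, -138.7, 2.5]
tcp_rot: [3.14, 0.007, 1.357]
ft_force: [-1.1, -0.3, 0.2]
opening: 0.623
```

```bash
python3 - <<'E'
from h import *
import pickle
st(); c=camera("wrist"); save(c["frame"],"w5"); pickle.dump(c,open("w5.pkl","wb"))
f=cv2.convertScaleAbs(c["frame"],alpha=1.5,beta=10); crop(f,180,200,280,200,2.8,"w5c")
c=camera("scene"); st(); f=cv2.convertScaleAbs(c["frame"],alpha=1.8,beta=20); crop(f,290,160,130,110,6,"s5c")
E
```

```text
4.65 [ 465.066 -138.68     2.526] [3.14  0.007 1.357] [-1.101 -0.258  0.239] 0.6229825548131648
4.75 [ 465.059 -138.681    2.532] [3.14  0.007 1.357] [-0.371  0.371 -0.533] 0.6213409197195424
```

View pics/w5c.png

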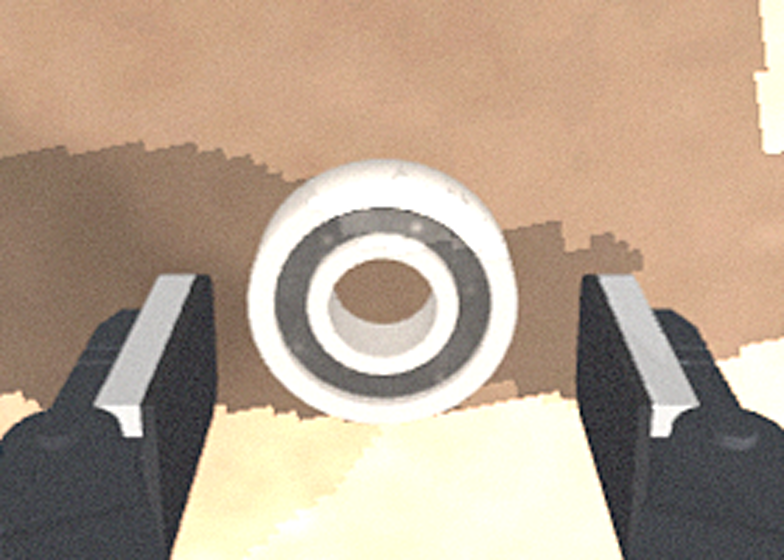

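View pics/s5c.png

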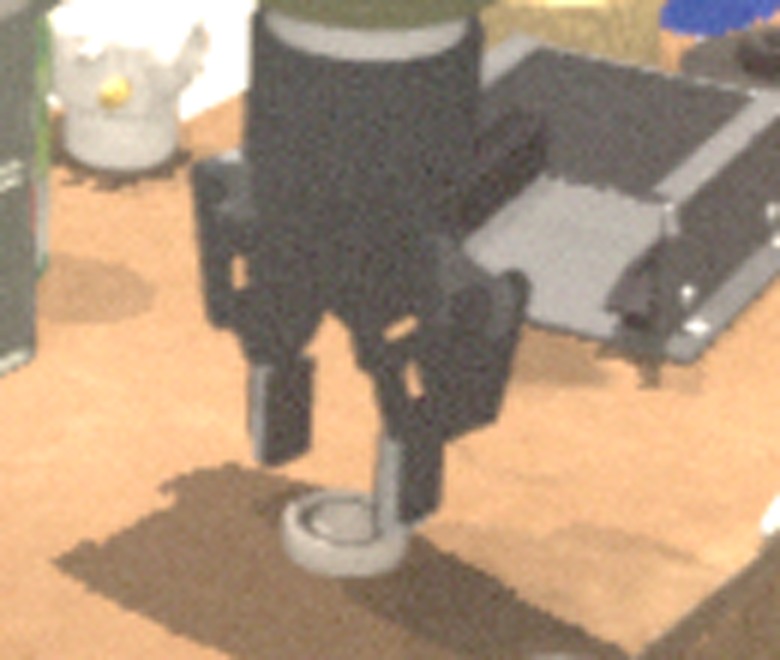

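```bash
python3 - <<'E'
from h import *
import pickle
c=pickle.load(open("w5.pkl","rb"))
b=ray(c,(180+384/2.8,200+(234+377+4)/2/2.8-0),11); print(b)
T=Ro.from_euler("xyz",[3.14,.007,1.357]).as_matrix(); print(T.T@(b-[465.06,-138.68,2.53]))
E
```

```text
[ 463.801 -140.075   11.   ]
[-1.69  -0.921 -8.46 ]
```

Emit:
{"method": "send_rows", "body": {"increments": [[-0.001,0,-0.004,0,0,0],[-0.001,0,-0.004,0,0,0],[0,0,-0.003,0,0,0],[0,0,-0.002,0,0,0],[0,0,-0.001,0,0,0],[0,0,0,0,0,0],[0,0,0,0,0,0],[0,0,0,0,0,0]]}}

```text
time: 5.75
tcp_pos: [463.0, -138.7, -12.4]
tcp_rot: [3.14, 0.007, 1.357]
ft_force: [0.3, 0.5, 0.2]
opening: 0.619
```

Emit:
{"method": "send_rows", "body": {"increments": [[0,0,0,0,0,0],[0,0,0,0,0,0],[0,0,0,0,0,0],[0,0,0,0,0,0],[0,0,0,0,0,0],[0,0,0,0,0,0],[0,0,0,0,0,0],[0,0,0,0,0,0]], "gripper": 20, "force": 50}}

```text
time: 6.75
tcp_pos: [463.2, -138.8, -11.8]
tcp_rot: [3.139, 0.008, 1.357]
ft_force: [1.1, -1.1, 0.3]
opening: 0.455
```

```bash
python3 - <<'E'
from h import *
import pickle
st(); c=camera("wrist"); f=cv2.convertScaleAbs(c["frame"],alpha=1.5,beta=10); crop(f,180,200,280,200,2.8,"w6c")
E
```

```text
6.75 [ 463.201 -138.758  -11.825] [3.139 0.008 1.357] [ 1.105 -1.107  0.347] 0.45549568908133986
```

View pics/w6c.png

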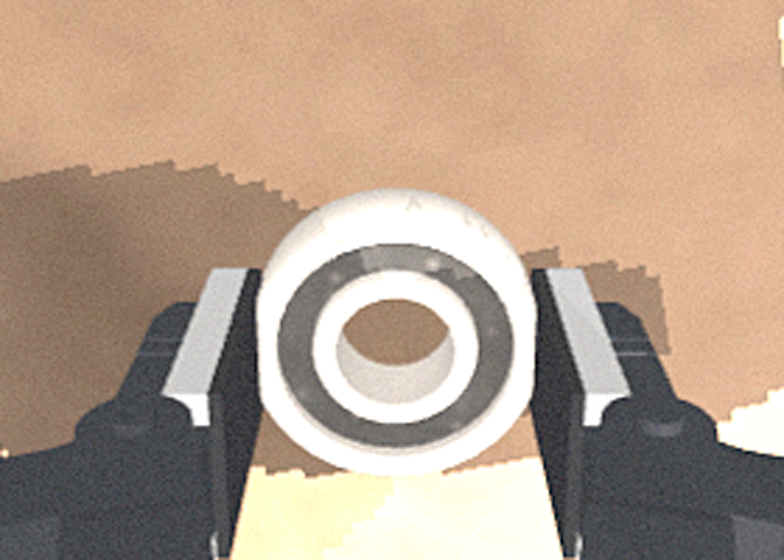

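Emit:
{"method": "send_rows", "body": {"increments": [[0,0,0.012,0,0,0],[0,0,0.025,0,0,0],[0,0.015,0.03,0,0,0],[0,0.03,0.03,0,0,0],[0,0.04,0.02,0,0,0],[0,0.04,0.02,0,0,0],[0,0.035,0.01,0,0,0],[0,0,0,0,0,0]]}}

```text
time: 7.8
tcp_pos: [462.6, 26.6, 145.5]
tcp_rot: [3.135, 0.006, 1.356]
ft_force: [-0.3, -0.7, -1.1]
opening: 0.456
```

```bash
python3 - <<'E'
from h import *
import pickle
camera("top");st(); c=camera("wrist"); save(c["frame"],"w7"); pickle.dump(c,open("w7.pkl","wb"));st()
E
```

```text
7.85 [462.437  24.732 145.028] [3.135 0.007 1.354] [ 0.036 -0.663 -0.523] 0.4573269419820458
7.9 [462.188  23.25  144.33 ] [3.136 0.007 1.351] [ 0.457 -0.266 -0.407] 0.45866667884038287
```

View pics/w7.png

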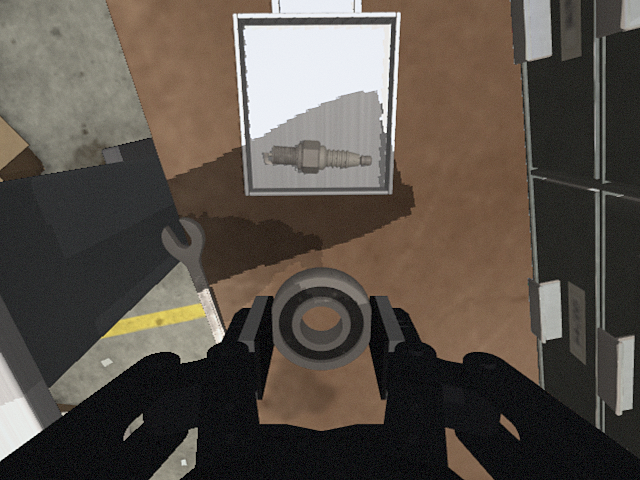

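The bearing is held. The tray rim corners are about (233,13), (401,13), (392,194) and (246,195), with the plug at (315,157).

```bash
python3 - <<'E'
from h import *
import pickle
c=pickle.load(open("w7.pkl","rb"))
f=c["frame"]; crop(f,225,0,185,205,4,"w7c")
r=[ray(c,p,22) for p in((233.5,13),(401,13),(392,194),(246,195))]
for i in range(4): print(r[i],np.linalg.norm(r[i]-r[(i+1)%4]))
ctr=sum(r)/4; ax=r[2]+r[3]-r[0]-r[1]; th=np.arctan2(ax[1],ax[0]); print(ctr,th)
u=np.array([np.cos(th),np.sin(th)]); v=np.array([-u[1],u[0]])
for n,p,z in(("hex",(311,157),14),("hex grip-side edge",(311,140),14),("hex lower",(311,174),12),("tipR",(371,160),14),("tipL",(264,157),14)):
    q=ray(c,p,z)[:2]-ctr[:2]; print(n,q@u,q@v)
t=ctr[:2]-26*u; print("target",t)
s=monitor.read_state(); 
# bearing in tool: px centre of top face
b=ray(c,(321,322),130); print(b)
go(*t,110,th+np.pi)
E
```

```text
[439.645 177.992  22.   ] 109.01950063504286
[546.17  154.805  22.   ] 118.61539625705547
[521.418  38.801  22.   ] 108.62662690686992
[415.194  61.524  22.   ] 119.00624026225138
[480.607 108.28   22.   ] -1.779367986438704
hex 32.6841803664395 -5.73663257573463
hex grip-side edge 20.501449831009378 -5.545718264041831
hex lower 45.4200085196162 -5.971958639222743
tipR 35.24136372702333 38.972473808015465
tipL 32.394340489153 -40.6297617400801
target [485.99  133.717]
[458.907   4.52  130.   ]
total [ 0.024  0.11  -0.034] [0.483 0.21  0.623] per row /8 [ 0.003  0.014 -0.004] [0.06  0.026 0.078]
```

View pics/w7c.png

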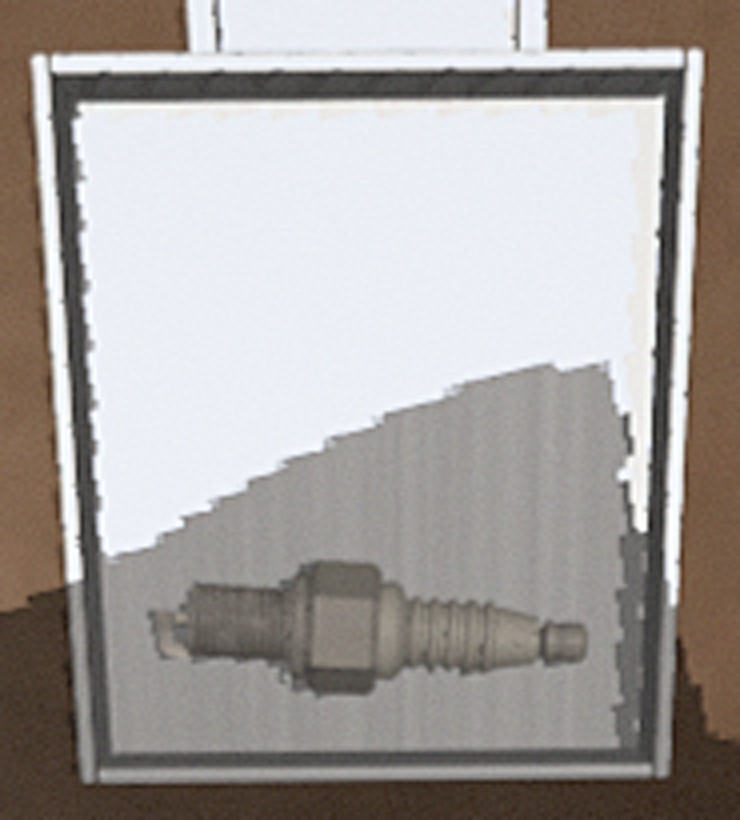

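Emit:
{"method": "send_rows", "body": {"increments": [[0.003,0.014,-0.008,0,0,0.2],[0.003,0.017,-0.012,0,0,0.2],[0.003,0.018,-0.015,0,0,0.2],[0.003,0.018,-0.016,0,0,0.1],[0.003,0.018,-0.016,0,0,0.1],[0.004,0.016,-0.016,0,0,0],[0.004,0.011,-0.012,0,0,0],[0,0,0,0,0,0]]}}

```text
time: 8.9
tcp_pos: [483.7, 135.6, 40.0]
tcp_rot: [-3.139, 0.01, 1.355]
ft_force: [-0.2, -0.5, -1.4]
opening: 0.452
```

```bash
python3 - <<'E'
from h import *
import pickle
st(); c=camera("wrist"); save(c["frame"],"w8"); pickle.dump(c,open("w8.pkl","wb"));st(); c=camera("scene"); save(c["frame"][180:370,130:400],"s8"); st()
go(485.2,135.6,-7,1.3646)
E
```

```text
8.9 [483.731 135.631  40.   ] [-3.139  0.01   1.355] [-0.193 -0.454 -1.446] 0.4523317299521873
8.95 [483.983 135.052  40.523] [-3.139  0.01   1.354] [-0.907 -0.671  1.067] 0.4554741993855957
9.0 [484.38  134.658  41.125] [-3.141  0.01   1.354] [ 0.327  0.209 -0.966] 0.45957025553771635
total [ 0.001  0.001 -0.048] [ 0.527 -0.175  0.627] per row /8 [ 0.     0.    -0.006] [ 0.066 -0.022  0.078]
```

View pics/w8.png

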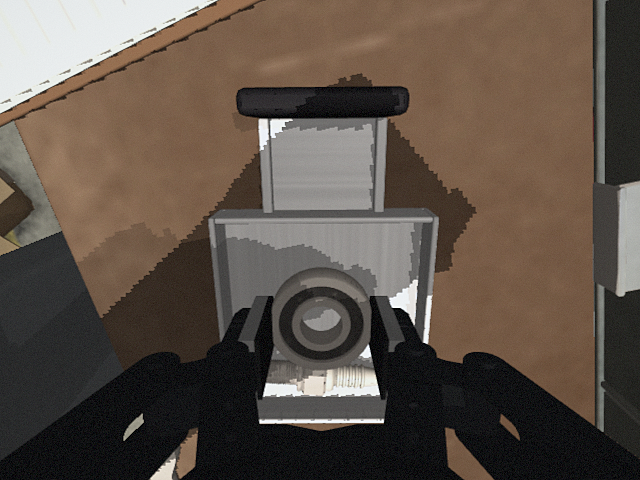

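View pics/s8.png

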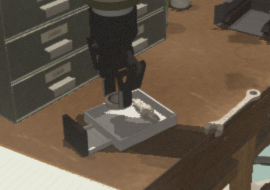

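Emit:
{"method": "send_rows", "body": {"increments": [[0.001,0.001,-0.008,0.3,0,0.4],[0,0,-0.009,0,0,0],[0,0,-0.009,0,0,0],[0,0,-0.008,0,0,0],[0,0,-0.006,0,0,0],[0,0,-0.004,0,0,0],[0,0,-0.002,0,0,0],[0,0,0,0,0,0]]}}

```text
time: 10.0
tcp_pos: [486.3, 133.8, -7.0]
tcp_rot: [-3.141, 0.005, 1.358]
ft_force: [0.2, 0.6, -0.6]
opening: 0.453
```

```bash
python3 - <<'E'
from h import *
import pickle
st(); c=camera("wrist"); save(c["frame"],"w9"); pickle.dump(c,open("w9.pkl","wb"));c=camera("scene"); crop(c["frame"],190,210,130,130,5,"s9"); st()
E
```

```text
10.0 [486.282 133.77   -7.047] [-3.141  0.005  1.358] [ 0.196  0.635 -0.64 ] 0.45295162084869645
10.1 [486.463 133.81   -6.803] [3.141 0.004 1.358] [-0.201 -0.272 -0.754] 0.45695821571670997
```

View pics/w9.png

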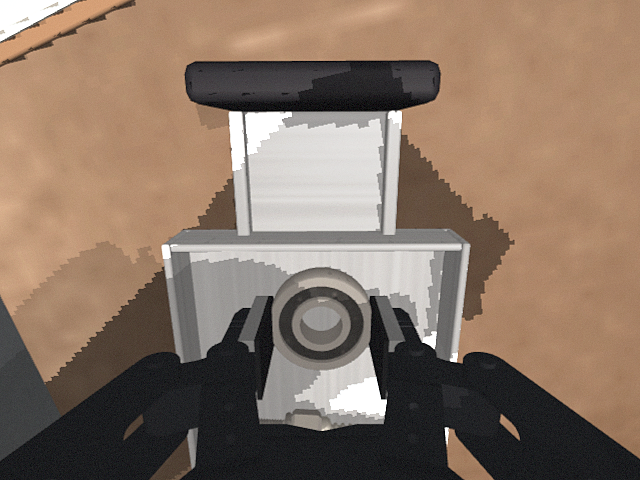

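View pics/s9.png

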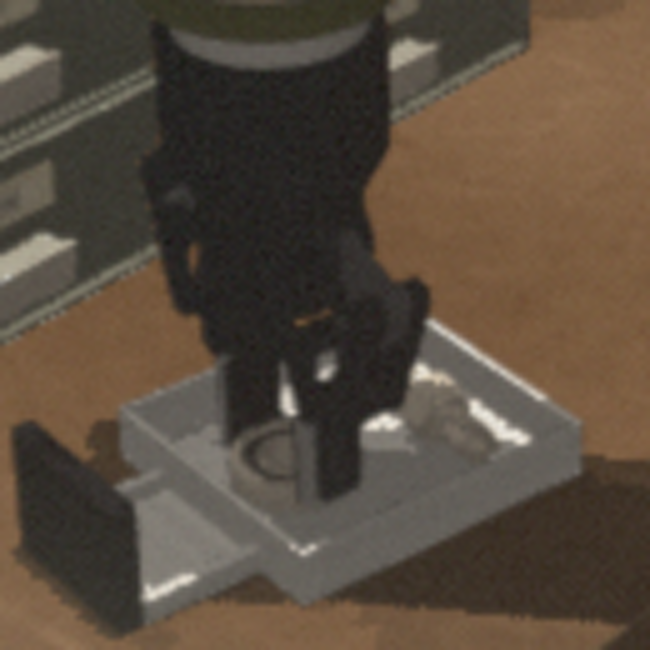

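Emit:
{"method": "send_rows", "body": {"increments": [[0,0,-0.001,0,0,0],[0,0,-0.001,0,0,0],[0,0,0,0,0,0],[0,0,0,0,0,0],[0,0,0,0,0,0],[0,0,0,0,0,0],[0,0,0,0,0,0],[0,0,0,0,0,0]]}}

```text
time: 11.1
tcp_pos: [486.9, 133.9, -8.4]
tcp_rot: [3.14, 0.004, 1.358]
ft_force: [-0.1, 0.4, -1.0]
opening: 0.457
```

Emit:
{"method": "send_rows", "body": {"increments": [[0,0,0,0,0,0],[0,0,0,0,0,0],[0,0,0,0,0,0],[0,0,0.001,0,0,0],[0,0,0.01,0,0,0],[0,0,0.015,0,0,0],[0,0,0.02,0,0,0],[0,0,0.02,0,0,0]], "gripper": 58}}

```text
time: 12.1
tcp_pos: [486.4, 134.0, 61.4]
tcp_rot: [3.141, 0.004, 1.359]
ft_force: [0.6, 0.1, 0.1]
opening: 0.577
```

```bash
python3 - <<'E'
from h import *
import pickle
st(); c=camera("wrist"); save(c["frame"],"w10"); pickle.dump(c,open("w10.pkl","wb"));st()
E
```

```text
12.1 [486.386 134.042  61.373] [3.141 0.004 1.359] [0.631 0.06  0.093] 0.5768094164346609
12.15 [488.038 134.73   64.154] [3.138 0.003 1.359] [0.743 0.247 2.547] 0.5780607830386784
```

View pics/w10.png

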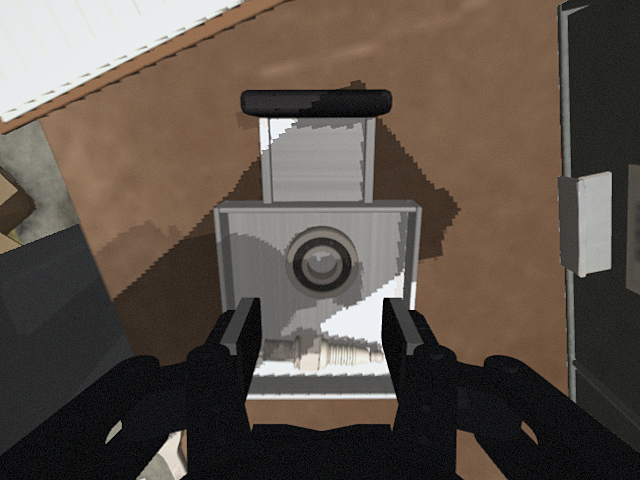

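The bearing lies flat in the empty half, at about (322,262). I'll measure the grip plate and rim here.

```bash
python3 - <<'E'
from h import *
import pickle
c=pickle.load(open("w10.pkl","rb"))
f=cv2.convertScaleAbs(c["frame"],alpha=2.5,beta=10); crop(f,205,75,230,145,3.4,"w10c")
E
```

```text
(no output)
```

View pics/w10c.png

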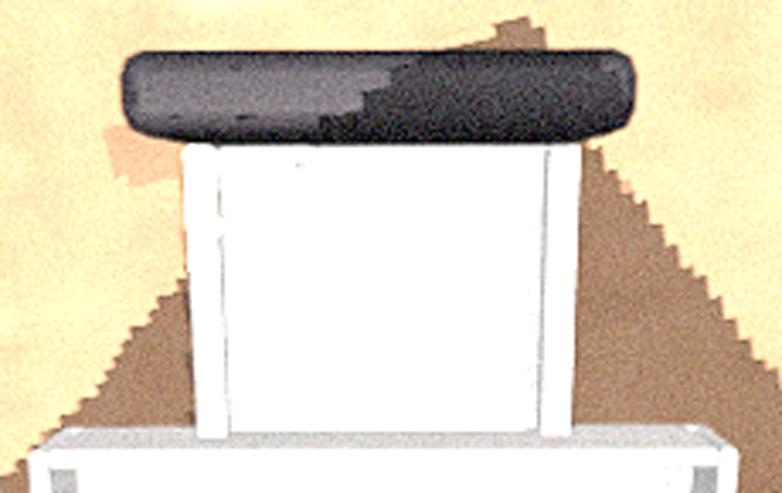

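```bash
python3 - <<'E'
from h import *
import pickle
c=pickle.load(open("w10.pkl","rb"))
def P(u,v,z): return ray(c,(205+(u+.5)/3.4-.5,75+(v+.5)/3.4-.5),z)
l,r=P(123,85,50),P(635,85,50); print("width",np.linalg.norm(l-r))
fl,fr_=P(130,50,50),P(628,50,50); nl,nr=P(140,118,50),P(615,118,50); print("thick",np.linalg.norm((fl+fr_)/2-(nl+nr)/2))
g=(fl+fr_)/2; a=P(620,50,50)-P(140,50,50); print("far mid",g,"angle of plate dir",np.arctan2(a[1],a[0]))
r1,r2=P(30,450,22),P(738,450,22); a=r2-r1; th=np.arctan2(a[1],a[0]); print("rim",r1,r2,np.linalg.norm(a),"tray th",th-np.pi/2)
u=np.array([np.cos(th-np.pi/2),np.sin(th-np.pi/2)])
m=((r1+r2)/2)[:2]; print("tray centre",m+60*u,"grip pred",m-50*u, "grip from far edge",g[:2]+5*u)
print("bearing",ray(c,(322,258),14))
E
```

```text
width 62.59154053044137
thick 7.780335810695004
far mid [503.796 221.087  50.   ] angle of plate dir -0.21109586462755744
rim [438.977 178.852  22.   ] [546.114 155.84   22.   ] 109.58049903480155 tray th -1.782377674787607
tray centre [479.945 108.684] grip pred [503.045 216.231] grip from far edge [502.746 216.199]
bearing [488.308 136.388  14.   ]
```

Emit:
{"method": "send_rows", "body": {"increments": [[0,0.006,0.01,0,0,-10.4],[0.002,0.011,0.01,0,0,-10.4],[0.003,0.012,0.005,0,0,-10.4],[0.003,0.012,0,0,0,-10.4],[0.003,0.012,0,0,0,-10.4],[0.002,0.012,0,0,0,-10.4],[0.002,0.012,0,0,0,-10.4],[0,0.005,0,0,0,-10.4]], "gripper": 50}}

```text
time: 13.15
tcp_pos: [505.6, 219.9, 98.3]
tcp_rot: [3.136, -0.006, -0.138]
ft_force: [0.9, -0.1, 0.3]
opening: 0.5
```

```bash
python3 - <<'E'
from h import *
st(); go(503,216.2,60,-0.2105)
E
```

```text
13.15 [505.581 219.918  98.287] [ 3.136 -0.006 -0.138] [ 0.912 -0.11   0.313] 0.4998840166998999
total [-0.003 -0.004 -0.038] [ 0.387  0.254 -4.124] per row /8 [-0.    -0.    -0.005] [ 0.048  0.032 -0.516]
```

Emit:
{"method": "send_rows", "body": {"increments": [[-0.002,-0.003,-0.008,0.3,0.2,-2],[-0.001,-0.001,-0.01,0,0,-1],[0,0,-0.01,0,0,-0.7],[0,0,-0.007,0,0,0],[0,0,-0.003,0,0,0],[0,0,0,0,0,0],[0,0,0,0,0,0],[0,0,0,0,0,0]]}}

```text
time: 14.15
tcp_pos: [502.3, 214.9, 58.4]
tcp_rot: [3.141, -0.001, -0.198]
ft_force: [-0.2, 0.4, 0.6]
opening: 0.5
```

```bash
python3 - <<'E'
from h import *
import pickle
st(); c=camera("wrist"); save(c["frame"],"w11"); pickle.dump(c,open("w11.pkl","wb"));go(503,216.2,60,-0.2105)
c=camera("scene"); crop(c["frame"],150,220,130,130,5,"s11")
E
```

```text
14.15 [502.314 214.932  58.405] [ 3.141 -0.001 -0.198] [-0.201  0.399  0.594] 0.49972047969630495
total [0.001 0.001 0.002] [ 0.054  0.077 -0.723] per row /8 [0. 0. 0.] [ 0.007  0.01  -0.09 ]
```

View pics/w11.png

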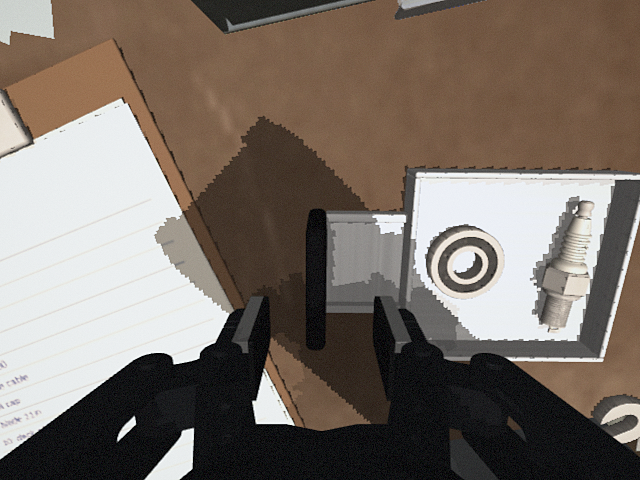

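View pics/s11.png

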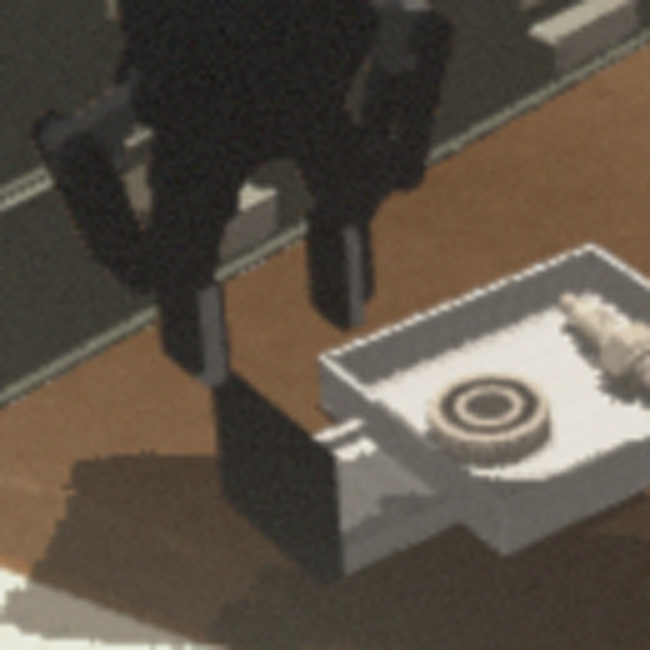

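Emit:
{"method": "send_rows", "body": {"increments": [[0.001,0.001,-0.008,0,0,-0.7],[0,0,-0.01,0,0,0],[0,0,-0.01,0,0,0],[0,0,-0.01,0,0,0],[0,0,-0.009,0,0,0],[0,0,-0.006,0,0,0],[0,0,-0.001,0,0,0],[0,0,0,0,0,0]]}}

```text
time: 15.25
tcp_pos: [502.8, 215.8, -0.2]
tcp_rot: [3.14, -0.0, -0.211]
ft_force: [-0.2, -0.3, 0.0]
opening: 0.5
```

```bash
python3 - <<'E'
from h import *
import pickle
st(); c=camera("wrist"); save(c["frame"],"w12"); pickle.dump(c,open("w12.pkl","wb"));go(503,216.2,4,-0.2105)
c=camera("scene"); crop(c["frame"],150,220,130,130,5,"s12")
E
```

```text
15.25 [502.791 215.799  -0.223] [ 3.14  -0.    -0.211] [-0.238 -0.337  0.005] 0.4998794174849144
total [0.    0.    0.004] [0.082 0.003 0.021] per row /8 [0.    0.    0.001] [0.01  0.    0.003]
```

View pics/w12.png

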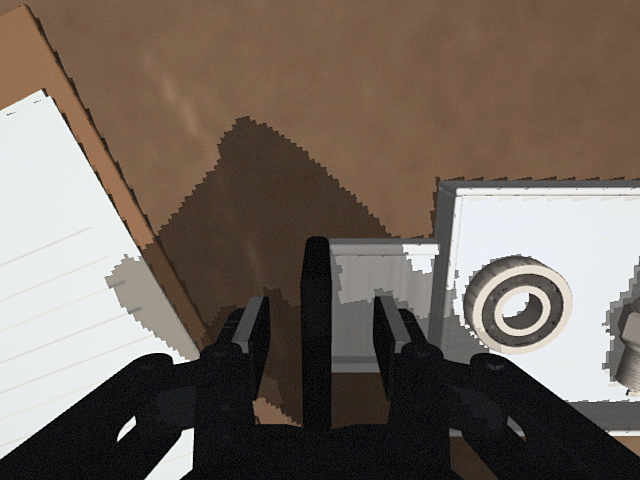

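View pics/s12.png

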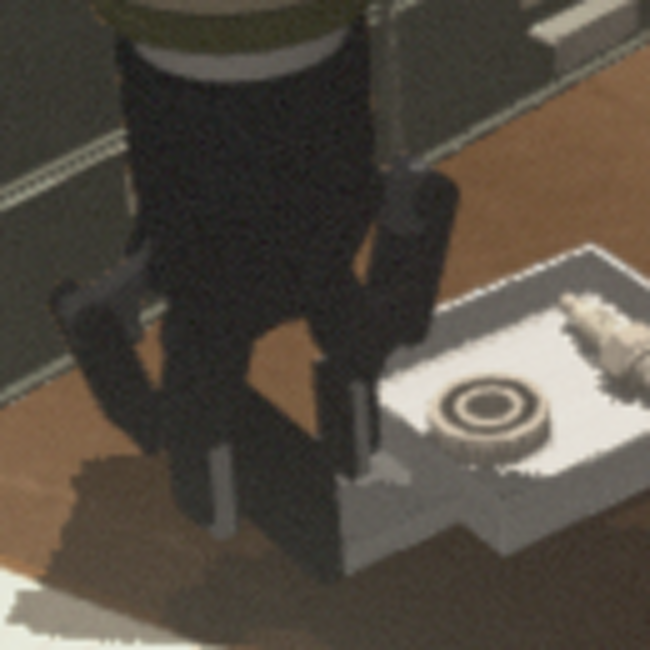

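Emit:
{"method": "send_rows", "body": {"increments": [[0,0,0.002,0,0,0],[0,0,0.002,0,0,0],[0,0,0,0,0,0],[0,0,0,0,0,0],[0,0,0,0,0,0],[0,0,0,0,0,0],[0,0,0,0,0,0],[0,0,0,0,0,0]], "gripper": 0, "force": 90}}

```text
time: 16.35
tcp_pos: [503.1, 216.2, 4.6]
tcp_rot: [3.141, -0.001, -0.211]
ft_force: [0.4, 0.1, -1.8]
opening: 0.1
```

```bash
python3 - <<'E'
from h import *
import pickle
st(); c=camera("wrist"); save(c["frame"],"w13"); pickle.dump(c,open("w13.pkl","wb"))
E
```

```text
16.35 [503.123 216.163   4.601] [ 3.141 -0.001 -0.211] [ 0.357  0.143 -1.816] 0.09983136254864236
```

View pics/w13.png

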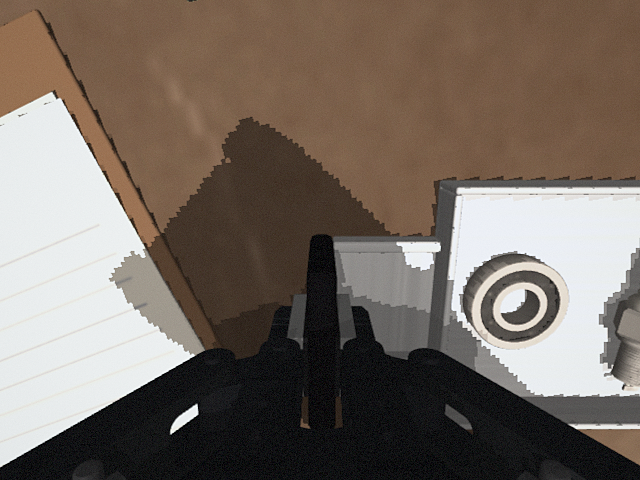

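Emit:
{"method": "send_rows", "body": {"increments": [[0,0,0.003,0,0,0],[0,0,0.006,0,0,0],[0,0,0.009,0,0,0],[0,0,0.01,0,0,0],[0,0,0.01,0,0,0],[0,-0.002,0.009,0,0,0],[0,-0.005,0.007,0,0,0],[0,-0.008,0.003,0,0,0.3]]}}

```text
time: 17.4
tcp_pos: [502.8, 200.7, 66.1]
tcp_rot: [3.141, -0.001, -0.204]
ft_force: [-0.6, 0.2, -3.7]
opening: 0.1
```

```bash
python3 - <<'E'
from h import *
import pickle
st(); c=camera("scene"); crop(c["frame"],150,180,200,170,4,"s14"); st(); go(488.5,-121.3,65,.1148)
E
```

```text
17.4 [502.83  200.72   66.052] [ 3.141 -0.001 -0.204] [-0.556  0.214 -3.688] 0.09965051516294215
17.45 [503.192 199.007  66.145] [ 3.14  -0.002 -0.206] [ 0.614 -1.615 -2.295] 0.10270702984104693
total [-0.015 -0.32  -0.001] [ 0.074  0.093 18.368] per row /8 [-0.002 -0.04  -0.   ] [0.009 0.012 2.296]
```

View pics/s14.png

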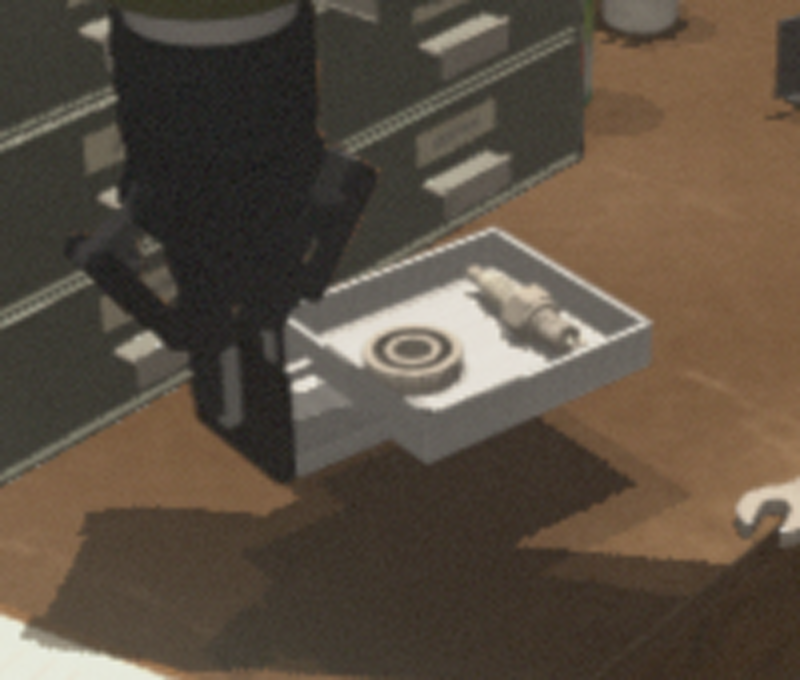

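Emit:
{"method": "send_rows", "body": {"increments": [[0,-0.008,0,0,0,0.4],[-0.001,-0.013,0,0,0,1],[-0.001,-0.018,0,0,0,1.3],[-0.001,-0.022,0,0,0,1.4],[-0.001,-0.025,0,0,0,1.4],[-0.001,-0.026,0,0,0,1.4],[-0.001,-0.026,0,0,0,1.4],[-0.001,-0.026,0,0,0,1.4]]}}

```text
time: 18.45
tcp_pos: [492.7, 27.1, 63.0]
tcp_rot: [3.139, 0.004, -0.028]
ft_force: [0.3, -0.9, -2.6]
opening: 0.1
```

Emit:
{"method": "send_rows", "body": {"increments": [[-0.001,-0.026,0,0,0,1.4],[-0.001,-0.026,0,0,0,1.4],[-0.001,-0.025,0,0,0,1.4],[-0.001,-0.023,0,0,0,1.3],[-0.001,-0.02,0,0,0,1],[-0.001,-0.015,0,0,0,0.6],[0,-0.009,0,0,0,0.3],[0,-0.004,0,0,0,0]]}}

```text
time: 19.45
tcp_pos: [480.8, -131.8, 59.7]
tcp_rot: [3.139, 0.012, 0.101]
ft_force: [-0.1, -0.2, -3.1]
opening: 0.104
```

```bash
python3 - <<'E'
from h import *
import pickle
camera("scene");st(); go(488.5,-121.3,65,.1148)
E
```

```text
19.5 [ 480.708 -132.202   59.693] [3.139 0.013 0.1  ] [-0.069 -1.515 -3.048] 0.1002965220290582
total [0.008 0.011 0.005] [ 0.228 -0.697  0.827] per row /8 [0.001 0.001 0.001] [ 0.028 -0.087  0.103]
```

Emit:
{"method": "send_rows", "body": {"increments": [[0.002,0.003,0,0.1,-0.3,0.3],[0.003,0.004,0,0.1,-0.3,0.3],[0.002,0.002,0,0,-0.1,0.2],[0.001,0.001,0,0,0,0],[0,0,0,0,0,0],[0,0,0,0,0,0],[0,0,0,0,0,0],[0,0,0,0,0,0]]}}

```text
time: 20.5
tcp_pos: [489.6, -119.0, 59.7]
tcp_rot: [-3.141, -0.001, 0.119]
ft_force: [-0.1, 0.7, -3.1]
opening: 0.104
```

```bash
python3 - <<'E'
from h import *
import pickle
st(); d={n:camera(n) for n in("top","wrist","scene")}; pickle.dump(d,open("d15.pkl","wb")); st()
save(d["wrist"]["frame"],"w15"); crop(d["top"]["frame"],340,180,195,110,4,"t15"); crop(d["scene"]["frame"],290,130,160,140,5,"s15")
E
```

```text
20.5 [ 489.633 -119.042   59.683] [-3.141 -0.001  0.119] [-0.099  0.652 -3.068] 0.10359201138059361
20.65 [ 489.639 -118.989   59.683] [-3.141 -0.001  0.119] [ 0.552  0.383 -3.162] 0.10174248356213038
```

View pics/w15.png

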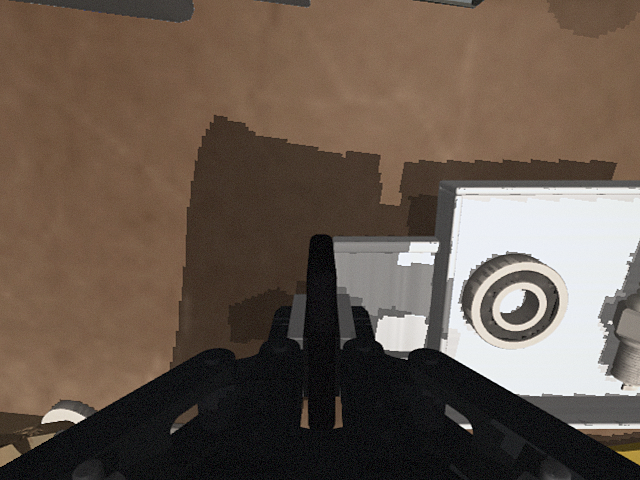

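View pics/t15.png

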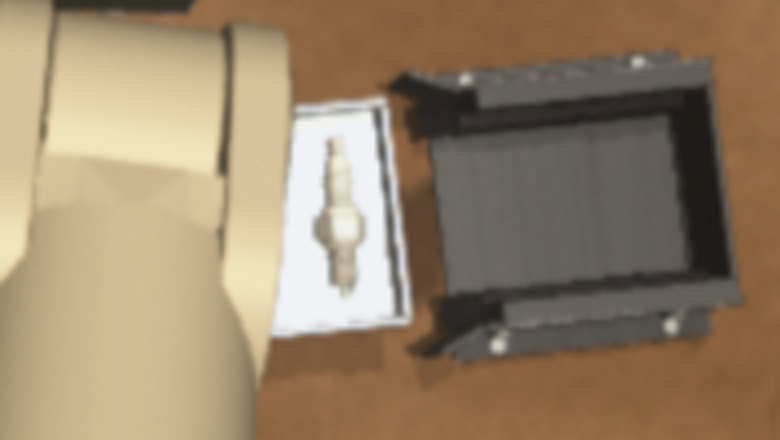

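View pics/s15.png

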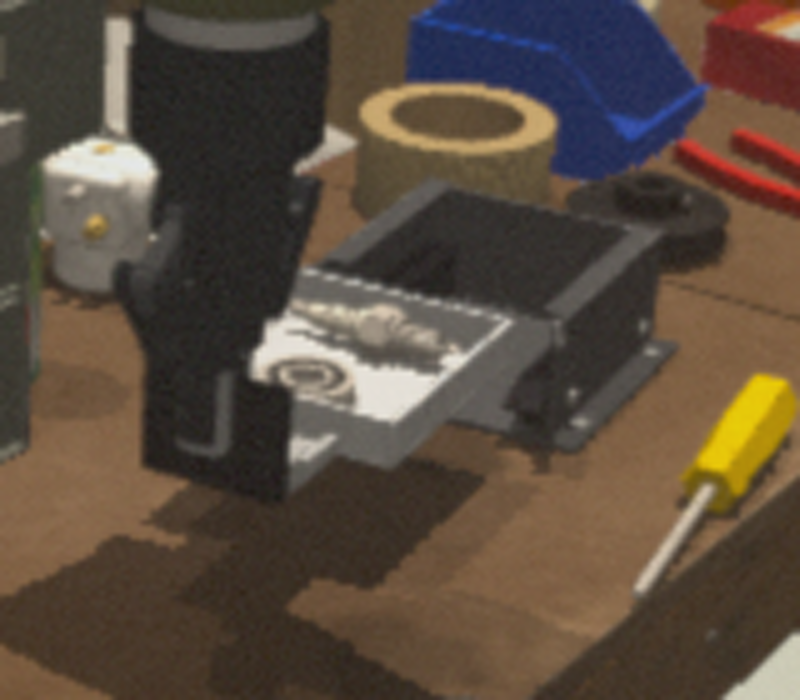

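```bash
python3 - <<'E'
from h import *
import pickle
d=pickle.load(open("d15.pkl","rb")); c=d["top"]
f=c["frame"]; crop(f,400,195,60,75,10,"t15b")
def P(u,v,z): return ray(c,(340+(u+.5)/4-.5,180+(v+.5)/4-.5),z)
a,b=P(388,98,77),P(411,323,77); print(a,b,np.linalg.norm(a-b)); m=(a+b)/2; e=a-b; print("th",np.arctan2(e[1],e[0])-np.pi/2)
s=np.array([489.6,-119.0]); th=.119-np.pi/2; u=np.array([np.cos(th),np.sin(th)]); print("pred front",s+170*u,"meas",m)
for H,t in(((518.2,-393.7),-1.454),((520.6,-395.5),-1.458)):
    u=np.array([np.cos(t),np.sin(t)]); n=np.array([-u[1],u[0]]); q=m[:2]-H; print("top-tray rel holder: along",q@u,"lat",q@n,"tool-pred lat",(s+170*np.array([np.cos(th),np.sin(th)])-H)@n)
E
```

```text
[ 561.129 -283.2     77.   ] [ 451.291 -294.765   77.   ] 110.44531699740001
th -1.4658956143424766
pred front [ 509.782 -287.798] meas [ 506.21  -288.983   77.   ]
top-tray rel holder: along -105.40114493887414 lat 0.2947293042636545 tool-pred lat 3.980530053270538
top-tray rel holder: along -107.46017957598366 lat -2.30902194672916 tool-pred lat 1.3737071698225714
```

View pics/t15b.png

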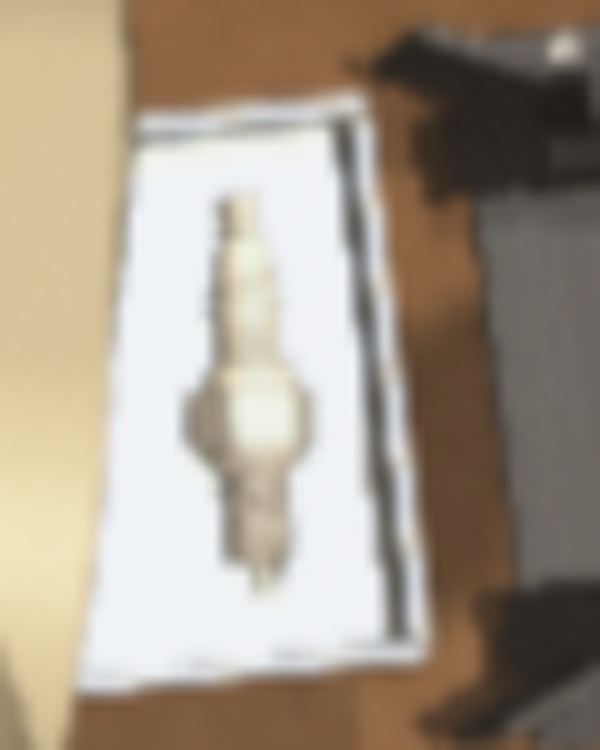

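Emit:
{"method": "send_rows", "body": {"increments": [[-0.001,0,-0.003,0,0,-0.2],[0,0,-0.004,0,0,0],[0,0,-0.005,0,0,0],[0,0,-0.005,0,0,0],[0,0,-0.003,0,0,0],[0,0,-0.001,0,0,0],[0,0,0,0,0,0],[0,0,0,0,0,0]]}}

```text
time: 21.65
tcp_pos: [488.3, -119.0, 36.9]
tcp_rot: [-3.141, -0.0, 0.115]
ft_force: [0.3, -0.1, -3.0]
opening: 0.101
```

```bash
python3 - <<'E'
from h import *
import pickle
st(); d={n:camera(n) for n in("top","scene")}; pickle.dump(d,open("d16.pkl","wb")); st()
crop(d["top"]["frame"],400,195,80,75,9,"t16"); crop(d["scene"]["frame"],310,150,120,100,6,"s16")
E
```

```text
21.65 [ 488.342 -118.988   36.86 ] [-3.141 -0.     0.115] [ 0.258 -0.09  -2.998] 0.10112324021584779
21.75 [ 488.375 -118.996   36.911] [-3.141 -0.001  0.115] [-0.795 -0.735 -2.188] 0.10280474158167037
```

View pics/t16.png

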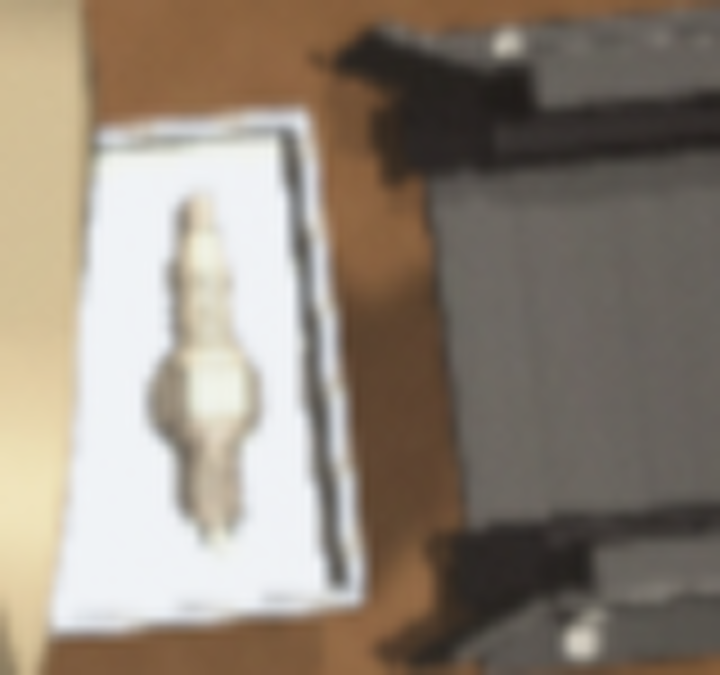

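View pics/s16.png

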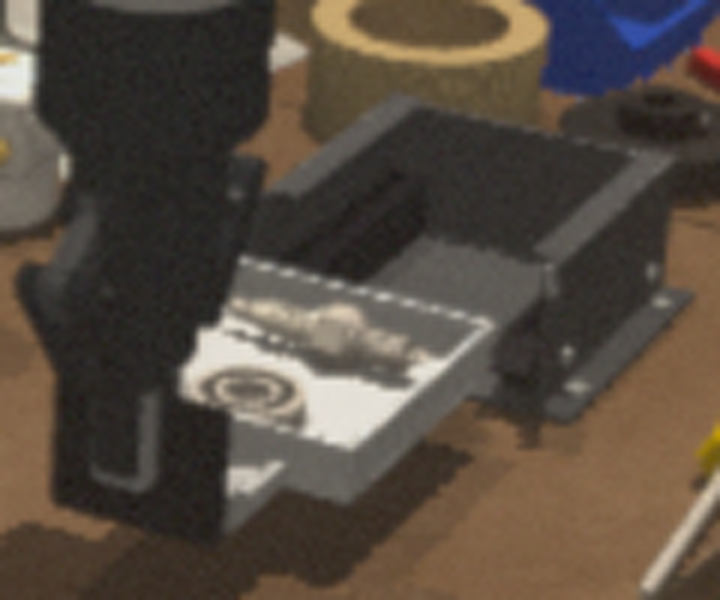

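```bash
python3 - <<'E'
from h import *
import pickle
c=pickle.load(open("d16.pkl","rb"))["top"]
def P(u,v,z): return ray(c,(400+(u+.5)/9-.5,195+(v+.5)/9-.5),z)
a,b=P(313,107,54.4),P(368,604,54.4); m=(a+b)/2;e=a-b; print(a,b,np.linalg.norm(e),np.arctan2(e[1],e[0])-np.pi/2)
l1,l2=P(535,110,62),P(588,540,62); print("lips",l1,l2,(l1+l2)/2)
t=-1.455;u=np.array([np.cos(t),np.sin(t)]); n=np.array([-u[1],u[0]])
for H in((518.2,-393.7),(l1+l2)[:2]/2): q=m[:2]-H; print(q@u,q@n)
E
```

```text
[ 559.666 -283.323   54.4  ] [ 449.725 -295.857   54.4  ] 110.65286889970601 -1.45728452473541
lips [ 558.8   -330.719   62.   ] [ 464.22  -342.429   62.   ] [ 511.51  -336.574   62.   ]
-104.97321286253619 -1.385710418971088
-47.457012776465874 -1.3407544386769372
```

Emit:
{"method": "send_rows", "body": {"increments": [[0.001,-0.004,0,0,0,0],[0.0015,-0.006,0.0005,0,0,0],[0.0007,-0.006,0,0,0,0],[0.0007,-0.006,0,0,0,0],[0.0007,-0.006,0,0,0,0],[0.0007,-0.005,0,0,0,0],[0.0003,-0.003,0,0,0,0],[0,0,0,0,0,0]]}}

```text
time: 22.75
tcp_pos: [494.4, -158.5, 37.6]
tcp_rot: [-3.141, -0.001, 0.114]
ft_force: [-0.4, -0.3, -2.7]
opening: 0.101
```

```bash
cat >> h.py <<'E'
def rel():
    s=monitor.read_state(); t=-1.455;u=np.array([np.cos(t),np.sin(t)]); n=np.array([-u[1],u[0]])
    p=s["tcp_pos"]; q=p[:2]-np.array([488.375,-118.996]); print("t",s["time"],"along(front)",q@u-105,"lat(top cam)",q@n-1.35,"under z",p[2]-4.6,"rot",s["tcp_rot"],"F",s["ft_force"],"T",s["ft_torque"],s["opening"])
E
python3 - <<'E'
from h import *
import pickle
rel(); c=camera("top"); pickle.dump(c,open("t17.pkl","wb")); crop(c["frame"],400,195,80,75,9,"t17")
d=camera("scene");crop(d["frame"],310,150,120,100,6,"s17"); rel()
E
```

```text
t 22.75 along(front) -65.08335352328743 lat(top cam) 0.048992899054905115 under z 32.97648990161067 rot [-3.141 -0.001  0.114] F [-0.394 -0.263 -2.691] T [ 0.265  0.018 -0.013] 0.10142882755752548
t 22.85 along(front) -65.4820931793061 lat(top cam) 0.15775811306999166 under z 33.011436454289125 rot [-3.141 -0.001  0.114] F [ 0.711  0.09  -3.118] T [ 0.34   0.072 -0.004] 0.1023708182482975
```

View pics/t17.png

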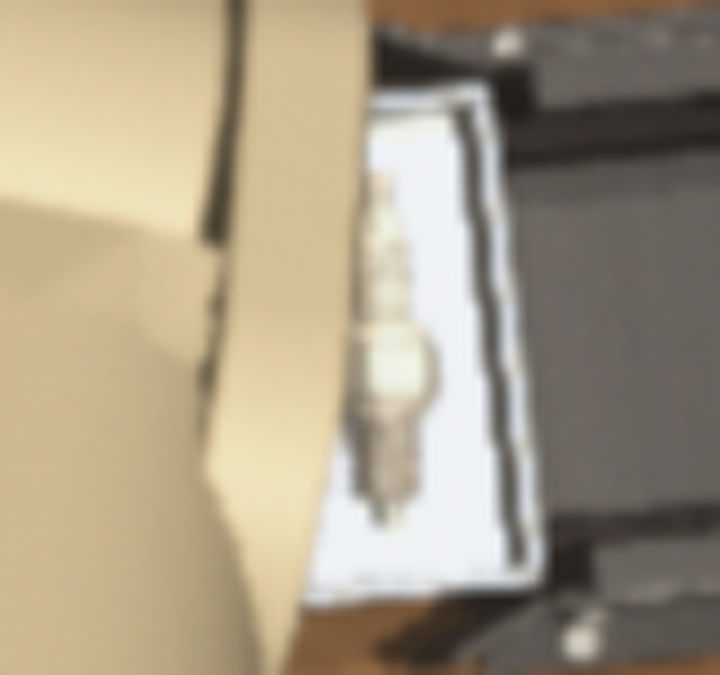

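View pics/s17.png

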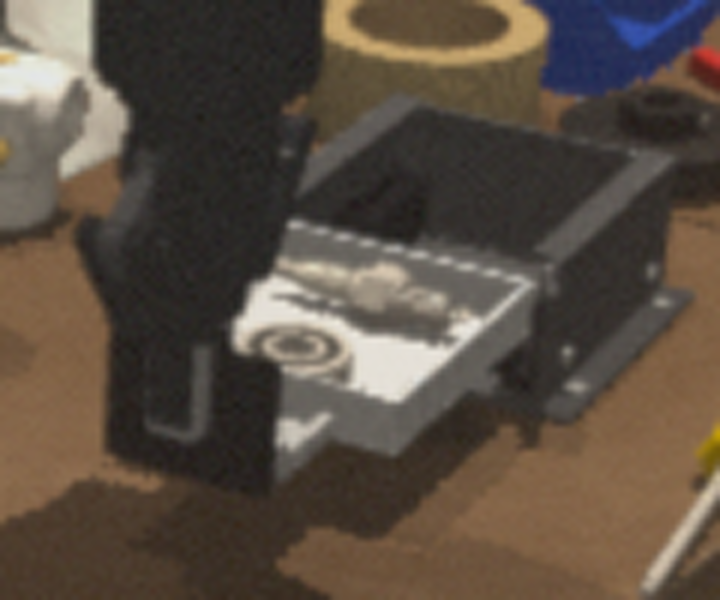

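```bash
python3 - <<'E'
from h import *
import pickle
c=pickle.load(open("t17.pkl","rb"))
def P(u,v,z): return ray(c,(400+(u+.5)/9-.5,195+(v+.5)/9-.5),z)
a,b=P(490,84,55),P(545,582,55); m=(a+b)/2;e=a-b; print(a,b,np.linalg.norm(e),np.arctan2(e[1],e[0])-np.pi/2)
t=-1.455;u=np.array([np.cos(t),np.sin(t)]); n=np.array([-u[1],u[0]])
for H in((518.2,-393.7),(511.51,-336.574)): q=m[:2]-H; print(q@u,q@n)
E
```

```text
[ 565.408 -322.451   55.   ] [ 455.204 -334.742   55.   ] 110.88769233355364 -1.4597257333387939
-65.57951327730666 -0.31941744312354936
-8.06313341989085 -0.27442747255807953
```

Emit:
{"method": "send_rows", "body": {"increments": [[0.0005,-0.004,0,0,0,0],[0.0007,-0.006,0,0,0,0],[0.0007,-0.006,0,0,0,0],[0.0007,-0.006,0,0,0,0],[0.0007,-0.006,0,0,0,0],[0.0007,-0.006,0,0,0,0],[0.0005,-0.004,0,0,0,0],[0,0,0,0,0,0]]}}

```text
time: 23.85
tcp_pos: [499.1, -198.9, 37.5]
tcp_rot: [-3.141, -0.001, 0.114]
ft_force: [0.1, -0.1, -3.9]
opening: 0.103
```

```bash
python3 - <<'E'
from h import *
rel(); d=camera("scene");crop(d["frame"],310,140,120,100,6,"s18");c=camera("top"); crop(c["frame"],400,185,110,85,7,"t18"); rel()
E
```

```text
t 23.85 along(front) -24.345926288526286 lat(top cam) 0.08385728191136921 under z 32.92168323024402 rot [-3.141 -0.001  0.114] F [ 0.051 -0.05  -3.941] T [ 0.25   0.023 -0.001] 0.10310508547326495
t 23.95 along(front) -24.849630503098908 lat(top cam) 0.1650096667180807 under z 32.92236500795963 rot [-3.141 -0.001  0.115] F [-0.377  0.081 -3.284] T [ 0.257  0.051 -0.064] 0.10323573201270508
```

View pics/s18.png

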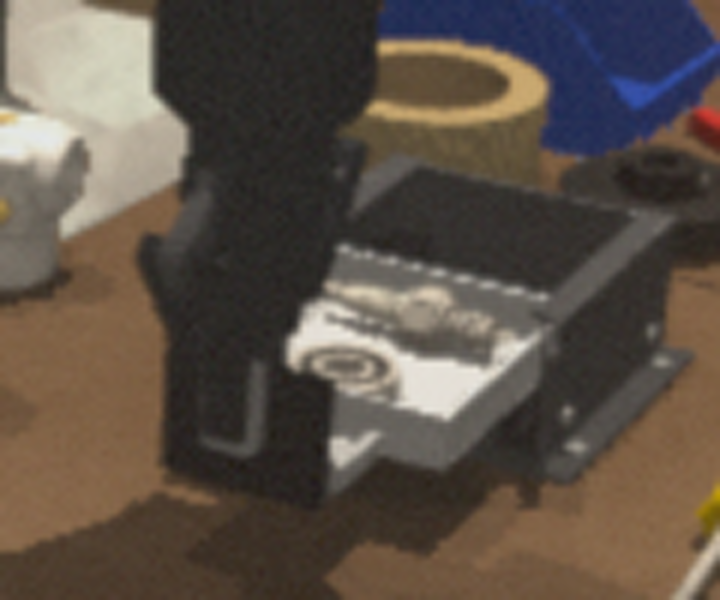

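View pics/t18.png

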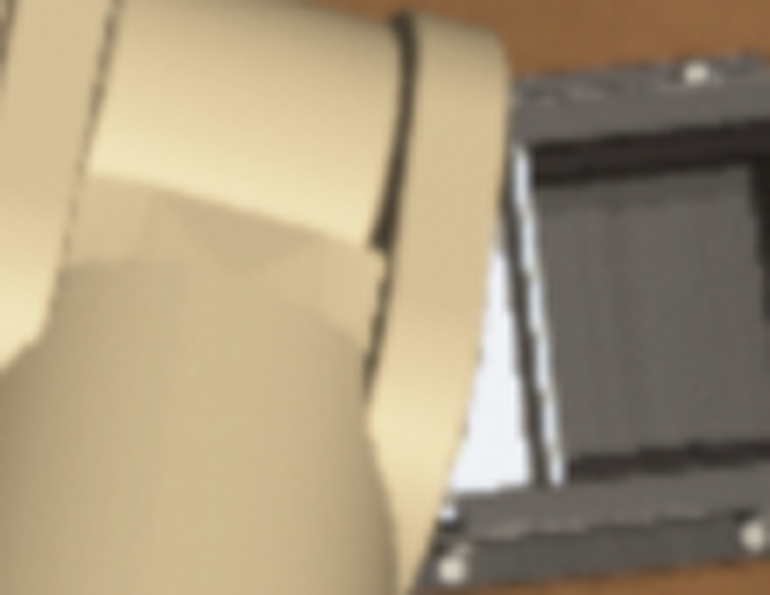

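Emit:
{"method": "send_rows", "body": {"increments": [[0.0006,-0.005,0,0,0,0],[0.0008,-0.0075,0,0,0,0],[0.0008,-0.0075,0,0,0,0],[0.0008,-0.0075,0,0,0,0],[0.0008,-0.0075,0,0,0,0],[0.0008,-0.0075,0,0,0,0],[0.0006,-0.005,0,0,0,0],[0,0,0,0,0,0]]}}

```text
time: 24.95
tcp_pos: [504.5, -249.7, 37.4]
tcp_rot: [-3.141, -0.001, 0.114]
ft_force: [0.3, -0.0, -2.4]
opening: 0.104
```

```bash
python3 - <<'E'
from h import *
rel(); d=camera("scene");crop(d["frame"],310,140,120,100,6,"s19");c=camera("top"); crop(c["frame"],430,185,110,85,7,"t19"); rel()
E
```

```text
t 24.95 along(front) 26.682054938764793 lat(top cam) -0.3899287598492095 under z 32.82566317178756 rot [-3.141 -0.001  0.114] F [ 0.262 -0.022 -2.402] T [ 0.193  0.033 -0.005] 0.10388357580820168
t 25.05 along(front) 25.94446268311779 lat(top cam) -0.2655556635831069 under z 32.82096583746457 rot [-3.141 -0.     0.115] F [-0.988  0.251 -3.371] T [ 0.281  0.018 -0.019] 0.10047010920338717
```

View pics/t19.png

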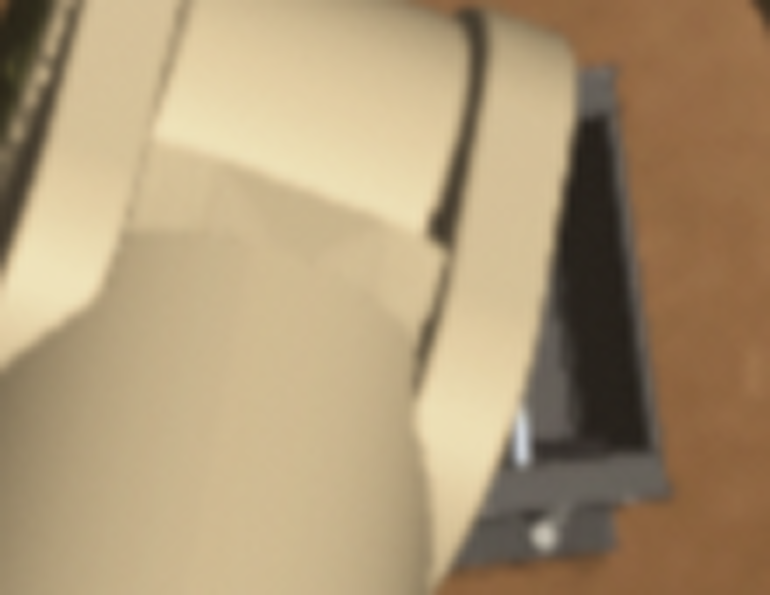

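View pics/s19.png

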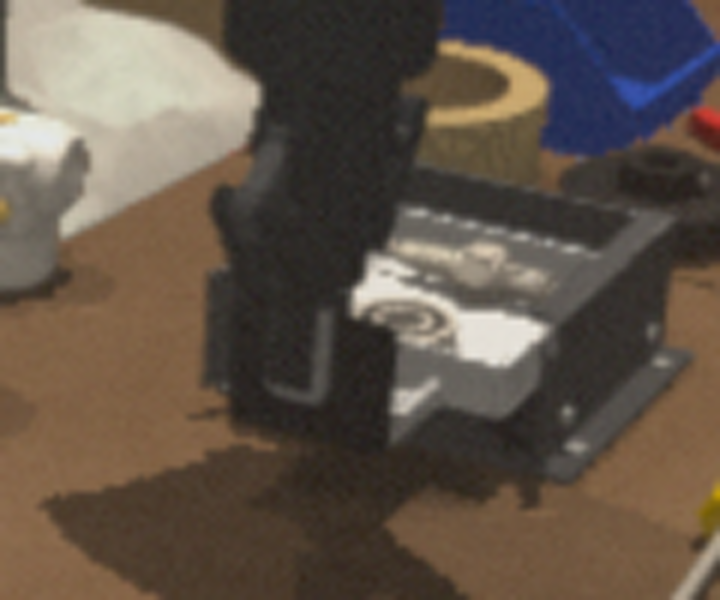

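Emit:
{"method": "send_rows", "body": {"increments": [[0.0006,-0.004,0,0,0,0],[0.0007,-0.005,-0.0005,0,0,0],[0.0006,-0.005,-0.0005,0,0,0],[0.0006,-0.005,-0.0005,0,0,0],[0.0006,-0.004,0,0,0,0],[0.0003,-0.002,0,0,0,0],[0,0,0,0,0,0],[0,0,0,0,0,0]]}}

```text
time: 26.05
tcp_pos: [508.3, -275.1, 35.7]
tcp_rot: [-3.141, -0.0, 0.116]
ft_force: [0.1, -0.5, -3.1]
opening: 0.105
```

```bash
python3 - <<'E'
from h import *
rel()
E
```

```text
t 26.05 along(front) 52.386912097460254 lat(top cam) 0.35917087051393404 under z 31.140929862878558 rot [-3.141 -0.     0.116] F [ 0.145 -0.504 -3.062] T [ 0.302  0.118 -0.013] 0.10525912038871199
```

Now slow rows until the force shows the back stop.

Emit:
{"method": "send_rows", "body": {"increments": [[0.0002,-0.0015,0,0,0,0],[0.0002,-0.0015,0,0,0,0],[0.0002,-0.0015,0,0,0,0],[0.0001,-0.001,0,0,0,0],[0.0001,-0.001,0,0,0,0],[0.0001,-0.001,0,0,0,0],[0,0,0,0,0,0],[0,0,0,0,0,0]]}}

```text
time: 27.05
tcp_pos: [509.0, -281.0, 35.5]
tcp_rot: [-3.138, 0.001, 0.118]
ft_force: [-0.3, 2.0, -2.1]
opening: 0.101
```

```bash
python3 - <<'E'
from h import *
rel(); d=camera("scene");crop(d["frame"],310,140,120,100,6,"s20");c=camera("top"); crop(c["frame"],430,185,110,85,7,"t20")
E
```

```text
t 27.05 along(front) 58.28904235627172 lat(top cam) 0.44639376244512996 under z 30.917541733014893 rot [-3.138  0.001  0.118] F [-0.309  2.033 -2.14 ] T [0.542 0.186 0.078] 0.10062154758106703
```

View pics/s20.png

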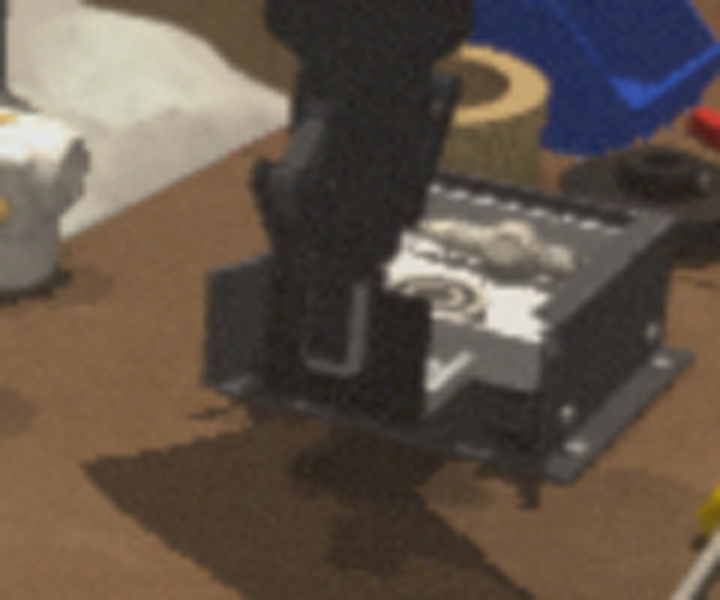

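Emit:
{"method": "send_rows", "body": {"increments": [[0,-0.001,-0.0005,0,0,0],[0,-0.001,0,0,0,0],[0,-0.001,0,0,0,0],[0,-0.001,0,0,0,0],[0,-0.001,0,0,0,0],[0,0,0,0,0,0],[0,0,0,0,0,0],[0,0,0,0,0,0]]}}

```text
time: 28.15
tcp_pos: [508.7, -281.0, 35.8]
tcp_rot: [-3.133, 0.002, 0.122]
ft_force: [-1.9, 2.3, -0.6]
opening: 0.103
```

```bash
python3 - <<'E'
from h import *
rel()
E
```

```text
t 28.15 along(front) 58.223856126405565 lat(top cam) 0.14810433292339753 under z 31.175346144079292 rot [-3.133  0.002  0.122] F [-1.895  2.333 -0.646] T [ 0.533  0.253 -0.141] 0.10312843148489646
```

```bash
python3 - <<'E'
from h import *
d=camera("scene");crop(d["frame"],330,150,100,80,8,"s21");c=camera("top"); crop(c["frame"],470,185,70,85,9,"t21"); w=camera("wrist"); save(w["frame"],"w21"); rel()
E
```

```text
t 28.3 along(front) 58.198437878908805 lat(top cam) 0.16675251889631437 under z 31.13830104365477 rot [-3.133  0.002  0.122] F [-2.714  4.228 -0.721] T [ 0.453  0.324 -0.222] 0.10064179906270565
```

View pics/s21.png

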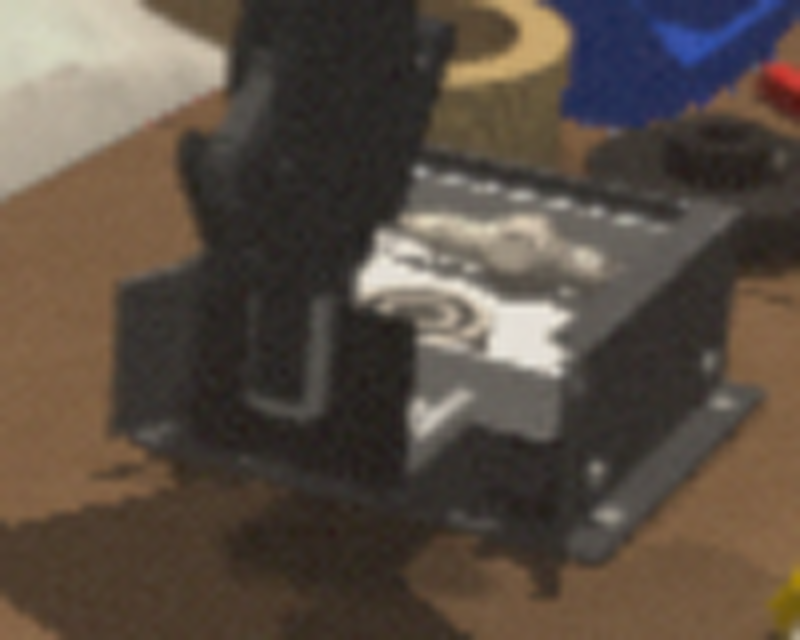

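View pics/t21.png

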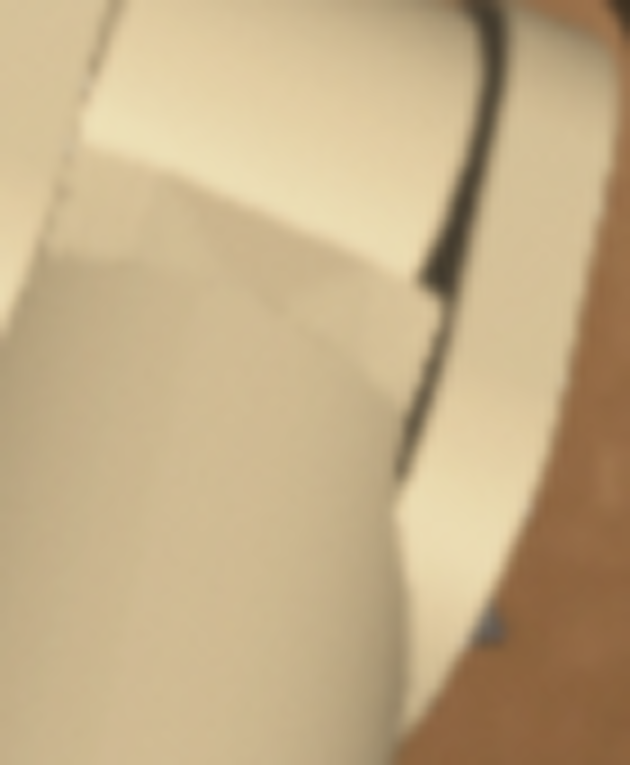

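View pics/w21.png

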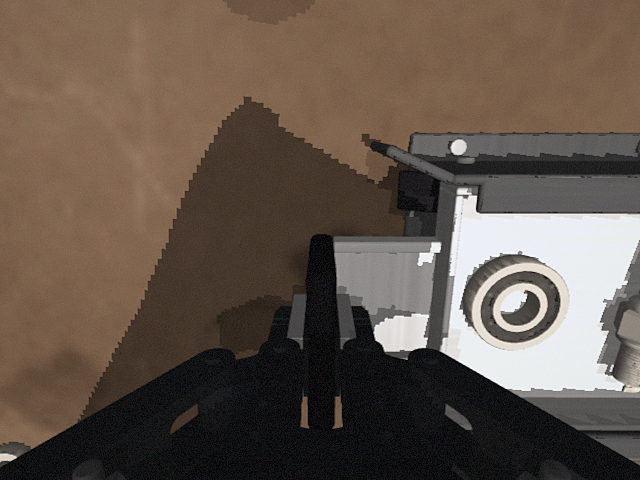

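Emit:
{"method": "send_rows", "body": {"increments": [[0.0003,-0.003,0,0,0,0],[0.0003,-0.003,0,0,0,0],[0.0003,-0.003,0,0,0,0],[0.0003,-0.003,0,0,0,0],[0,0,0,0,0,0],[0,0,0,0,0,0],[0,0,0,0,0,0],[0,0,0,0,0,0]]}}

```text
time: 29.3
tcp_pos: [508.4, -280.8, 37.6]
tcp_rot: [-3.118, 0.008, 0.129]
ft_force: [-4.0, 4.1, 1.6]
opening: 0.104
```

```bash
python3 - <<'E'
from h import *
rel()
E
```

```text
t 29.3 along(front) 58.06941033104445 lat(top cam) -0.15817781569133937 under z 33.04086652131006 rot [-3.118  0.008  0.129] F [-4.012  4.137  1.633] T [ 0.429  0.354 -0.4  ] 0.10425507117089859
```

```bash
python3 - <<'E'
from h import *
go(509,-281,35,.117,1)
E
```

```text
total [ 0.001 -0.    -0.003] [-1.273 -0.617 -0.691] per row /1 [ 0.001 -0.    -0.003] [-1.273 -0.617 -0.691]
```

Emit:
{"method": "send_rows", "body": {"increments": [[0.0002,0,-0.001,-0.5,-0.2,-0.2],[0.0002,0,-0.001,-0.4,-0.2,-0.2],[0.0002,0,-0.0007,-0.3,-0.2,-0.2],[0,0,0,0,0,0],[0,0,0,0,0,0],[0,0,0,0,0,0],[0,0,0,0,0,0],[0,0,0,0,0,0]]}}

```text
time: 30.3
tcp_pos: [509.2, -281.0, 34.7]
tcp_rot: [-3.141, -0.0, 0.118]
ft_force: [-1.8, 2.5, -1.0]
opening: 0.102
```

```bash
python3 - <<'E'
from h import *
rel();go(509,-281,35,.117,1)
E
```

```text
t 30.3 along(front) 58.307653236465455 lat(top cam) 0.6254487886657096 under z 30.146012274488612 rot [-3.141 -0.     0.118] F [-1.768  2.538 -0.984] T [ 0.569  0.195 -0.019] 0.10158344145522526
total [-0. -0.  0.] [-0.03   0.021 -0.07 ] per row /1 [-0. -0.  0.] [-0.03   0.021 -0.07 ]
```

Emit:
{"method": "send_rows", "body": {"increments": [[0,0,0,0,0,0],[0,0,0,0,0,0],[0,0,0,0,0,0],[0,0,0,0,0,0],[0,0,0,0,0,0],[0,0,0,0,0,0],[0,0,0,0,0,0],[0,0,0,0,0,0]], "gripper": 40, "force": 30}}

```text
time: 31.3
tcp_pos: [510.5, -283.4, 36.2]
tcp_rot: [3.138, -0.004, 0.117]
ft_force: [0.1, -0.1, 0.3]
opening: 0.402
```

```bash
python3 - <<'E'
from h import *
import pickle
rel(); w=camera("wrist"); save(w["frame"],"w22"); pickle.dump(w,open("w22.pkl","wb")); d=camera("scene");crop(d["frame"],330,150,100,80,8,"s22")
E
```

```text
t 31.3 along(front) 60.89535790581641 lat(top cam) 1.607424364374698 under z 31.550990637770404 rot [ 3.138 -0.004  0.117] F [ 0.108 -0.079  0.327] T [ 0.068  0.052 -0.02 ] 0.40220943625352673
```

View pics/w22.png

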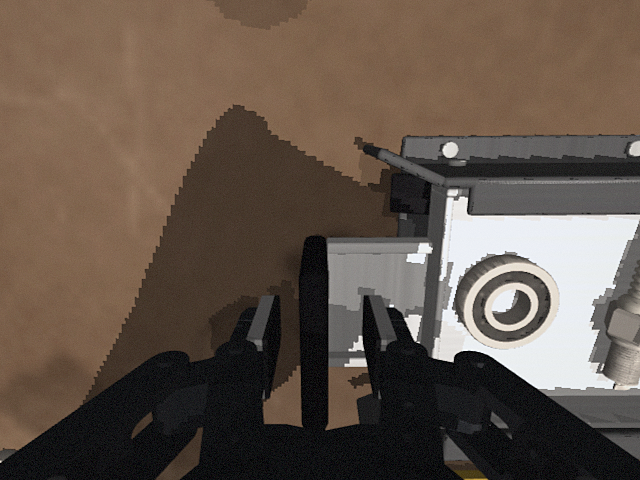

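View pics/s22.png

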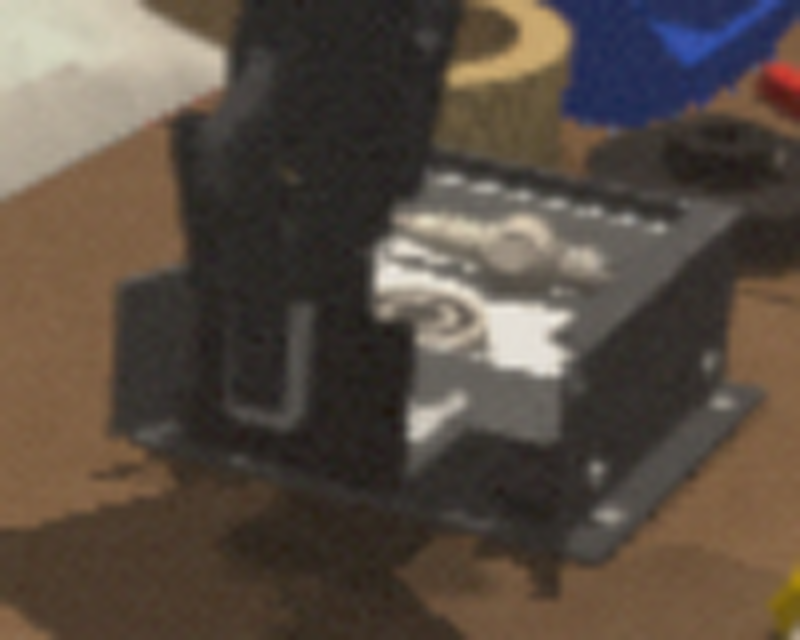

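Emit:
{"method": "send_rows", "body": {"increments": [[0,0,0.004,0,0,0],[0,0,0.01,0,0,0],[0,0,0.015,0,0,0],[0,0,0.02,0,0,0],[0,0.005,0.025,0,0,0],[0,0.03,0.025,0,0,0],[0,0.05,0.02,0,0,0],[0,0.06,0.01,0,0,0]]}}

```text
time: 32.4
tcp_pos: [509.9, -141.1, 175.8]
tcp_rot: [3.134, -0.008, 0.106]
ft_force: [1.8, 0.7, -0.5]
opening: 0.401
```

Emit:
{"method": "send_rows", "body": {"increments": [[0,0.05,0,0,0,0],[0,0.04,0,0,0,0],[0,0.02,0,0,0,0],[0,0,0,0,0,0],[0,0,0,0,0,0],[0,0,0,0,0,0],[0,0,0,0,0,0],[0,0,0,0,0,0]]}}

```text
time: 33.4
tcp_pos: [511.5, -26.3, 184.1]
tcp_rot: [3.131, -0.018, 0.11]
ft_force: [0.2, 0.3, -0.5]
opening: 0.401
```

```bash
python3 - <<'E'
from h import *
import pickle
st(); d={n:camera(n) for n in("top","scene")}; pickle.dump(d,open("d23.pkl","wb"))
crop(d["top"]["frame"],430,180,110,100,7,"t23"); crop(d["scene"]["frame"],330,150,110,85,7,"s23")
E
```

```text
33.4 [511.456 -26.25  184.112] [ 3.131 -0.018  0.11 ] [ 0.158  0.341 -0.472] 0.40131304992002137
```

View pics/t23.png

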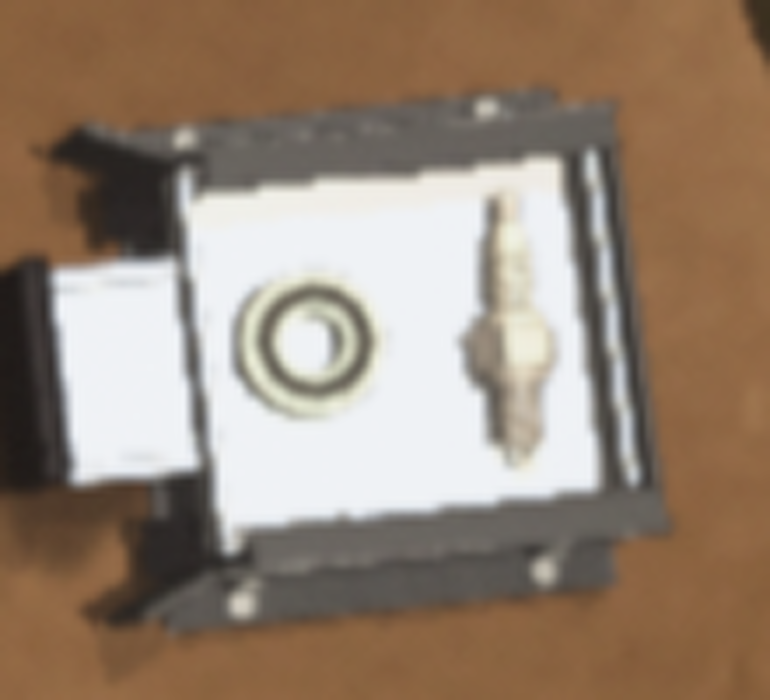

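View pics/s23.png

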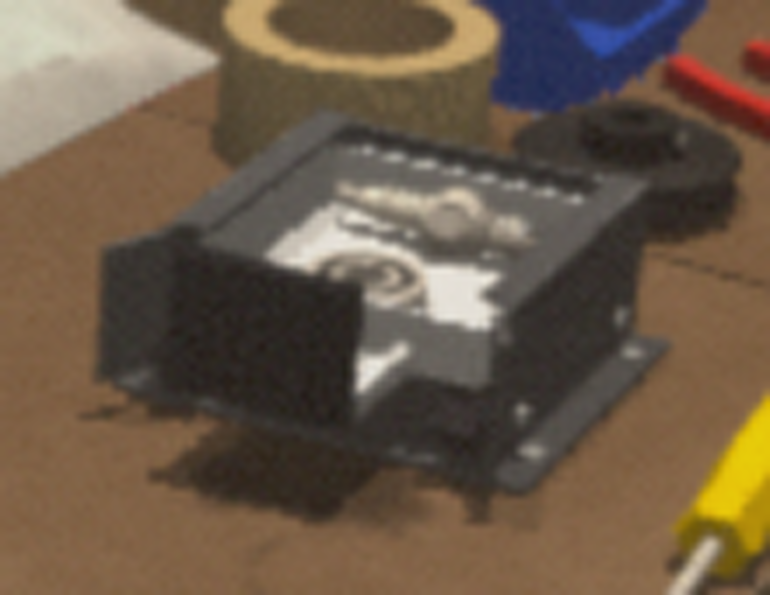

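```bash
python3 - <<'E'
from h import *
import pickle
c=pickle.load(open("d23.pkl","rb"))["top"]
crop(c["frame"],505,190,35,75,8,"t23b"); 
f=c["frame"]; crop(f,450,190,40,75,8,"t23c")
E
```

```text
(no output)
```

View pics/t23b.png

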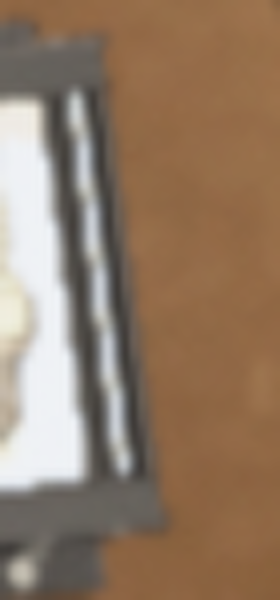

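View pics/t23c.png

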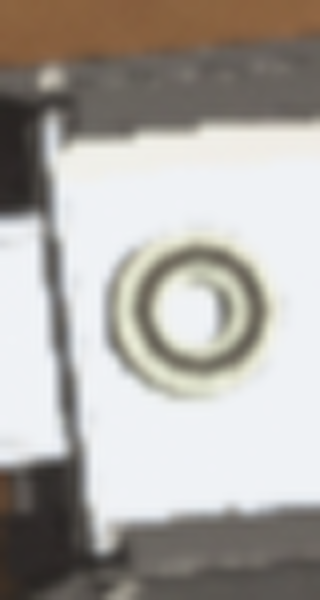

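```bash
python3 - <<'E'
from h import *
import pickle
c=pickle.load(open("d23.pkl","rb"))["top"]
def P(u,v,z): return ray(c,(505+(u+.5)/8-.5,190+(v+.5)/8-.5),z)[:2]
t=-1.455;u=np.array([np.cos(t),np.sin(t)]);n=np.array([-u[1],u[0]]);H=np.array([518.2,-393.7])
for v,a,b,d in((92,82,98,107),(475,131,142,155),(280,106,121,131)):
    print("rim",(P(a,v,52)-H)@u,"wall inner",(P(b,v,62)-H)@u,"wall outer",(P(d,v,62)-H)@u)
# wrist check of tilt impossible; tray rim grip-side corners
Q=lambda x,y,z: ray(c,(450+(x+.5)/8-.5,190+(y+.5)/8-.5),z)[:2]
a,b=Q(42,110,52),Q(95,550,52); print("rear rim", (a-H)@u,(b-H)@u)
E
```

```text
rim 57.458887751657954 wall inner 57.82620641205236 wall outer 60.05411258847387
rim 58.01024284483622 wall inner 57.12043354151792 wall outer 60.32120027086658
rim 57.71726442567063 wall inner 57.82497178240195 wall outer 60.29387402829062
rear rim -62.80700555439378 -62.24909931009556
```

```bash
python3 - <<'E'
from h import *
from station import hand_in
st(); print(hand_in())
E
```

```text
33.5 [511.448 -25.985 184.079] [ 3.131 -0.018  0.11 ] [ 0.138  0.627 -0.192] 0.3980836278352508
the job is handed in; nothing more can be done
None
```

I laid the bearing flat in the grip-side half of the tray. I then gripped the black plate from above, carried the tray level to the holder and slid it in under the keeper lips until it stopped. I levelled it, let go, backed the arm well clear and handed in at 33.5 s.

**Last checks:**
- **Home:** in the top view the tray's leading rim is at 57.7 mm and the back stop's face at about 57.6 mm, both from my estimate of the holder's centre. That is contact, to within about 1 mm. While gripped, the tray did not advance on further push commands, with a few newtons of resistance.
- **Level:** the underside read 30.1 mm at release, against runners at 30 mm, with the tool vertical to within about 0.001 rad. The scene view also looks level.
- **Parts:** the bearing (flat) and the spark plug both show in the tray in the top and scene views.
- **Forces:** the wrist readings I took stayed below about 7 N throughout.

**What disagreed:**
- **Fingertips:** both cameras put them about 12 to 22 mm behind the reported TCP, depending on opening, while the text says 17 mm ahead. I set the grasp heights from the images, and the grasps held.
- **Positions:** the top and wrist cameras differed by 2 to 4 mm along x. I aligned the tray and holder in the top camera, within about 0.3 mm sideways at the mouth.
- **Tilt:** the last push tipped the tool by 0.023 rad. I corrected that before letting go.

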